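# Feed a tool hook into the bench rail and close it up to its neighbour

## Robot

A 6-joint arm with a two-finger parallel gripper is mounted at the origin on the work surface. World frame = base frame: x ahead of the robot, y to its left, z up, the work surface at z = 0. Lengths are in m, angles in degrees, forces in N, time in s.
With the tool pointing down it reaches from about 0.375 to 0.925 m from the base axis. Payload 5.7 kg.
Tool frame: the origin (TCP) lies between the finger pads; the fingertips stand 17 mm ahead of it and the grasp point (between the pads) lies 2 mm behind it; x points along the fingers, y is the direction in which the jaws open and shut, and the axes are right-handed (so a half turn about x gives the same grasp; the last joint's range is limited). The gripper opens to 85 mm and grips with 20 to 120 N. Pads are 22 mm wide; open, the fingers measure 114 mm over their backs; the gripper's body (76 mm by 85 mm) begins 54 mm behind the grasp point. The pads swing forward as they close: fully open they stand 13 mm farther back than shut.
Start: joints at [-83.887, 20.558, 86.54, -0, 72.909, -6.595], TCP at [0.132, -0.585, 0.248] pointing down, gripper open.
Joint ranges: [-170.27, 170.27], [-57.76, 135], [12.27, 136.19], [-55.21, 235.2], [11.17, 155.16], [-170.74, 170.74]. Speed limits (degrees/s): [136.94, 136.94, 180, 180, 180, 180].

## Interface

Orientations are given as [roll, pitch, yaw] about the fixed x, y, z axes, in that order (R = Rz(yaw) Ry(pitch) Rx(roll)).
In Python, from workcell import bot gives the robot as it stands.
- The arm moves only by the tool send_rows, never from a script. Its argument "commands" is a list of rows, each an object with "hand": the finger opening in m, from 0 to 0.0854; "xyz": the shift along the tool's x, y, z in m, a list of three; "delta_rot": the turn, a rotation vector about the tool's x, y, z in degrees, a list of three. A call has exactly 5 rows; each row shifts and turns the commanded pose from where the row before left it, along the tool's axes as they then stand; what a row does not reach is not made up. A row lasts 1/10 s, in which the tool goes at most 50 mm and 8.59 degrees, less where a joint would pass 70% of its speed; a pose out of reach is approached as far as the arm can. A call is refused whole if a number of a shift passes 0.05 or a number of a turn 8.59, either way. A call with a gripper value outside its range is refused whole. The fingers move at their own pace and stop on an object; "grip_force" is the grip in N (left out, the last holds). Time passes only in rows, so rows that do not move let the fingers close, or fill a call up. It gives the time, the measured TCP pose, the force and the opening at its end, in the units of the state.
- bot.get_state(): the state, without advancing time (a new reading comes with each control period).
- bot.camera(name): name is "side" or "top"; returns a dict with "color" (420x560x3 uint8, red, green, blue), "K" (3x3 intrinsics, pixels), "cam_to_world" (4x4, takes a point from camera to world coordinates). Camera axes: x right, y down, z forward; pixel columns grow to the right and rows downward; lengths in m; the calibration is good to about 2 mm. A picture is of the moment at which its call begins. There is no depth.
- bot.finish_job(): hands the job in, once; it reports no verdict.
The state is a dict: "time_s": time; "joint_positions": joint angles; "qd": joint speeds; "joint_efforts": joint torques, N m; "tool_pos": TCP position; "tcp_rot": TCP orientation; "contact_force": force on the tool from outside, world axes, zero at the start; "wrist_torque": the same for the moment, N m; "opening": opening from 0.0 (shut) to 1.0 (fully open).
Only numpy, scipy, OpenCV 4.12 (cv2) and the standard library are available. Lean on these libraries where they do the work, as an engineer would, in place of code of your own. Each camera call takes 0.05 s, during which the arm holds its last target.

## Task

One of the two loose hooks on the bench belongs on the aluminium tool rail: the one with a black slide shoe behind its plate. Feed it into the rail's open end, push it in past the little drop gate and gently along until it butts against the hook already parked there, leaving no gap, without forcing it or shoving the parked hook along, then let go of it. Leave the other things on the bench as they are.

Things in the scene. Friction and masses are not known exactly. Their poses are not given: they have to be found in the camera images.
- hook_grip (a point): Rail hook to be hung, 160 g, dark steel, standing upright on the bench. Point: middle of its arm, where to grip, 14 mm above its underside. The arm points along the hook's -x, the plate lies at +x, y is the way it slides in the rail, z up. Arm 12 mm wide (y), 28 mm tall, from the plate (42 mm at +x) to 42 mm at -x, where its tip turns up to 46 mm above the underside.
- hook_shoe (a point): Middle of that hook's black nylon shoe: x +55, z +6 mm from hook_grip in the hook's axes. Shoe 6 mm thick (x), 66 mm long (y), 29 mm tall, ends rounded and bevelled by about 3 mm, joined to the back of the plate by a neck 5 mm long (x) and 10 mm tall.
- hook_lead (a point): Middle of the edge of the hook's plate that goes in first and butts against the parked hook: x +44.5, y +35, z +6 mm from hook_grip in the hook's axes. The plate is 5 mm thick, 70 mm wide (y), 40 mm tall, its bottom level with the arm's.
- rail: Aluminium tool rail fixed on two uprights. Origin on the bench below the middle of its front face; x from the front face inwards (away from the robot), y from the open end to the capped end, z up. 400 mm long, 38 mm tall, 14.5 mm deep, 13 mm slot. Lips 3 mm thick, channel behind them 8.5 mm deep, 32 mm tall: the shoe has 1 mm play in depth, 1.5 mm up and down. Do not force it: 40 N bends it.
- rail_mouth (a point): Centre of the slot at the rail's open end, on the front face (rail axes): 200 mm along -y and 190 mm up from the rail's origin. A hook hung squarely has its shoe's middle 7 mm behind (x) this face and 0 to 1.5 mm below slot centre.
- gate (a joint): Small steel spring gate, pivoted 32 mm inside the mouth, 33 mm above slot centre, hanging in front of the slot (11 mm out from the face), tip 28 mm below the pivot. 0 = hanging, shut; it swings only inwards, to 1.5 rad, when the hook's plate is pushed under it along the rail (about 2 N), rides on the plate and springs back to 0 behind it.
- parked (a joint): First parked hook, like the loose one, nipped in the rail by its screw, a thin steel template on its arm. Its place is not measured: the near edge of its plate lies anywhere from 170 to 240 mm in from the mouth, so feel (or look) for it. Its arm lies 35 mm beyond that edge. Value: how far it has been shoved inwards, m, 0 at the start. About 14 N along the rail makes it slip.
- wall_hook_grip (a point): Middle of the arm of the other loose hook, a screw-on wall hook: the same arm and plate but nothing behind the plate. Not to be used; to be left alone.
- offcut: Wooden offcut 50 x 110 x 28 mm, lying loose under the rail. Leave alone.
- screw_jar: Small glass jar, 38 mm wide, 45 mm tall, between the loose hooks. Leave alone.
- glue: Glue bottle 170 mm tall. Leave alone.
- screwdriver: Screwdriver, 200 mm. Leave alone.
- tin: Open steel tin, 95 mm tall. Leave alone.
- hammer: Hammer, 260 mm. Leave alone.
- square: Carpenter's square, 150 mm. Leave alone.
Not all that is in view belongs to the job. Leave any green look-alike of the part that bears hook_grip alone.

How it is judged (in metres and radians):
On the way, in this order (a step that is already met when the one before it is completed fails the run):
1. the hook's shoe has entered the channel at the open end (y of hook_lead in the frame of rail_mouth above 0.012 m and x of hook_shoe in the frame of rail_mouth between 0.003 and 0.0115 m and z of hook_shoe in the frame of rail_mouth between -0.005 and 0.005 m), for 0.1 s.
2. the hook is in past the gate and the gate has sprung shut behind it (y of hook_shoe in the frame of rail_mouth above 0.068 m and value of joint gate below 0.3 rad and x of hook_shoe in the frame of rail_mouth between 0.003 and 0.0115 m and z of hook_shoe in the frame of rail_mouth between -0.005 and 0.005 m), for 0.1 s.
At the end, for the whole second after the job is handed in: The hook hangs in the rail (shoe in the channel, upright within 0.12 rad), at rest, its plate within 2 mm of the parked hook's plate, the parked hook within 4 mm of where it was, the gate shut behind it (under 0.3 rad) (y of hook_lead in the frame of parked above -0.037 m and x of hook_shoe in the frame of rail_mouth between 0.003 and 0.0115 m and z of hook_shoe in the frame of rail_mouth between -0.005 and 0.005 m and angle between the z axis of hook_shoe and the z axis of rail, either way round below 0.12 rad and value of joint gate below 0.3 rad and linear speed of hook below 0.01 m/s and value of joint parked between -0.004 and 0.004 m); the robot touches nothing.
It fails at once if the hook, held or pushed by the gripper, is forced against the rail or the parked hook with more than 40 N (contact force between hook and rail above 40 N and contact force between the fingers and hook above 3 N).
It fails at once if the parked hook is shoved more than 4 mm (value of joint parked above 0.004 m).
It fails at once if another thing on the bench is moved more than 30 mm (distance of any of wall_hook_grip, offcut, screw_jar, glue, screwdriver, tin, hammer, square from where it was at the start of the episode above 0.03 m).
It also fails if it takes over 67 s, if anything falls off the work surface, if the arm or the gripper's body presses on something with over 40 N, if the wrist force passes 120 N, or if a joint passes its speed limit or range.

## Working session

There is one attempt and no reset: what is moved stays moved. The work goes in short steps, Python scripts to look and compute and a tool call to move; the robot and the scene stay as the last step left them, time stands still between calls to the robot, and variables do not carry over. Pictures are saved under pics/ and viewed, and the job is handed in when it is done.

Besides the shell and the picture viewer there is one more tool, called after ">>>" by a JSON object that holds its "op" and its "data", one argument or row to a line. send_rows: Moves the arm, as the interface text tells. Its arguments: {"type":"object","properties":{"commands":{"type":"array"},"grip_force":{"type":"number"}},"required":["commands"]}

```bash
ls; mkdir -p pics
python3 - <<'E'
from workcell import bot
import cv2
print(bot.get_state())
for n in("side","top"):
    c=bot.camera(n); cv2.imwrite(f"pics/{n}0.png",c["color"][:,:,::-1]); print(c["K"],c["cam_to_world"])
E
```

```text
pics
{'time_s': 0.0, 'joint_positions': array([-8.38866739e+01,  2.06005019e+01,  8.65992496e+01,  2.82417905e-03,
        7.29107089e+01, -6.59478640e+00]), 'qd': array([ 0.14753322, -0.07688528,  0.05160151, -0.05537284, -0.05013231,
        0.0226702 ]), 'joint_efforts': array([-2.09907848e-03, -5.27630854e+01, -2.78625423e+01,  1.25500182e-05,
        1.33230299e-02, -1.61169851e-06]), 'tool_pos': array([ 0.13192801, -0.58463595,  0.24742517]), 'tcp_rot': array([-97.99389923,  89.88950667,  94.71338071]), 'contact_force': array([0.23688998, 0.78121017, 0.15782804]), 'wrist_torque': array([ 0.01441185,  0.01360058, -0.04970919]), 'opening': 1.0039971358338544}
[[397.78029747   0.         278.62467509]
 [  0.         397.78029747 205.86363755]
 [  0.           0.           1.        ]] [[-0.74521155 -0.44870581  0.49327766  0.03844704]
 [-0.66672354  0.51447228 -0.53925689  0.53663913]
 [-0.01180998 -0.73074029 -0.68255341  0.83871181]
 [ 0.          0.          0.          1.        ]]
[[474.19561618   0.         277.96496431]
 [  0.         474.19561618 205.80081828]
 [  0.           0.           1.        ]] [[ 0.00875498 -0.99037245  0.13815125  0.35365435]
 [-0.99946094 -0.0130383  -0.0301301   0.00966711]
 [ 0.03164128 -0.13781299 -0.98995273  1.44559174]
 [ 0.          0.          0.          1.        ]]
```

View pics/side0.png

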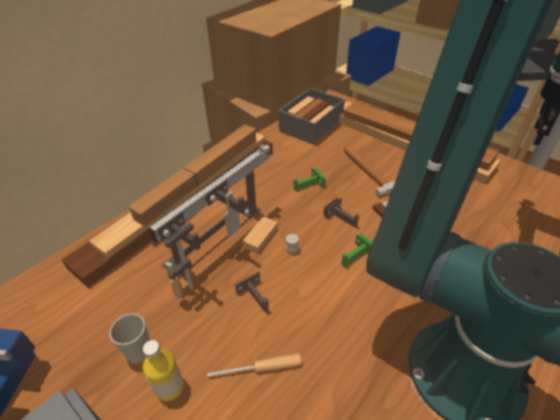

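View pics/top0.png

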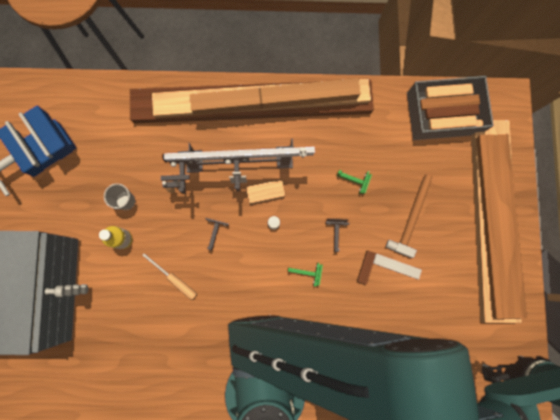

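Run:
```python
import cv2
a=cv2.imread("pics/side0.png");b=cv2.imread("pics/top0.png")
f=lambda im,x0,x1,y0,y1,n,s:cv2.imwrite(n,cv2.resize(im[y0:y1,x0:x1],None,fx=s,fy=s,interpolation=cv2.INTER_CUBIC))
f(a,140,300,130,310,"pics/s0a.png",3.3)
f(a,225,385,165,315,"pics/s0b.png",4)
f(b,150,330,135,265,"pics/t0a.png",4.4)
f(b,190,380,200,265,"pics/t0b.png",4.2)
```

```text
(no output)
```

View pics/s0a.png

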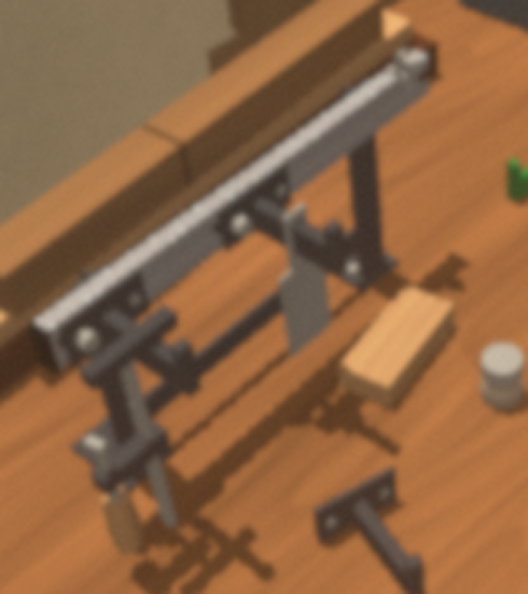

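View pics/s0b.png

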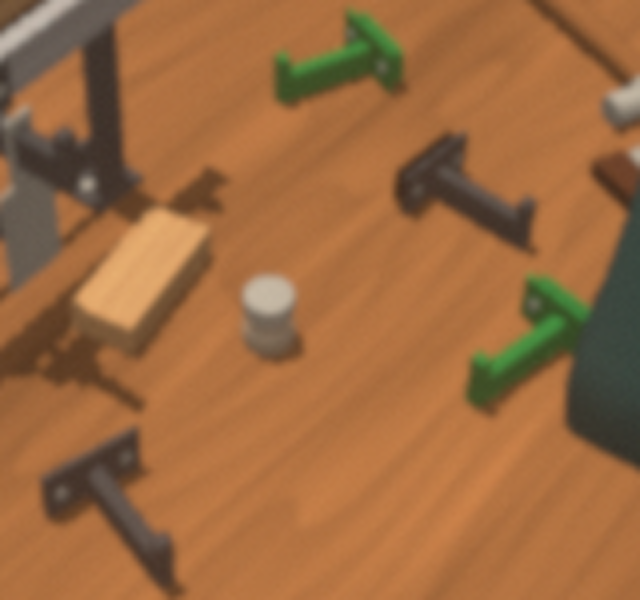

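View pics/t0a.png

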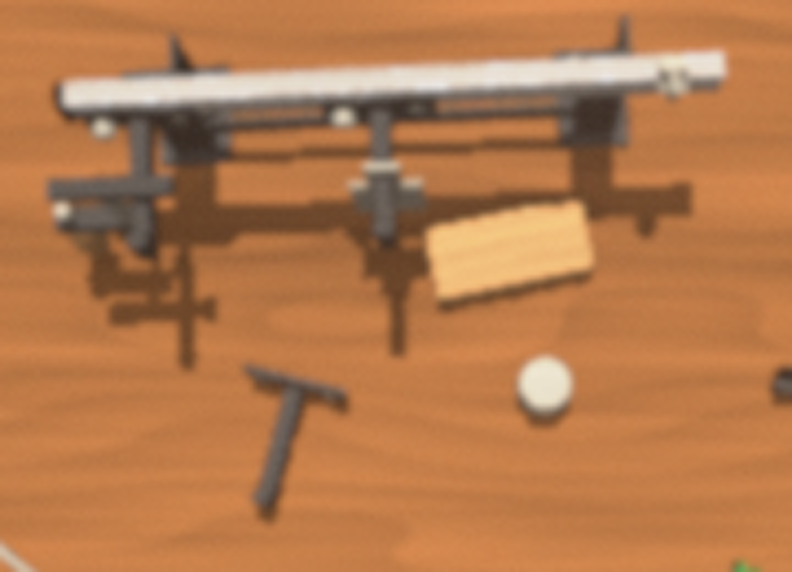

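View pics/t0b.png

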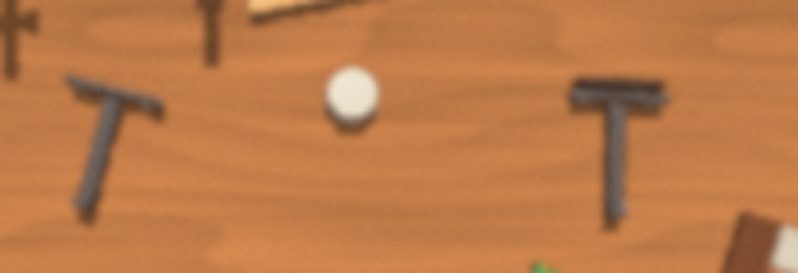

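```bash
cat > h.py <<'E'
import cv2,numpy as np
def crop(src,x0,x1,y0,y1,out,s,step=5):
    im=src if not isinstance(src,str) else cv2.imread(src)
    c=cv2.resize(im[y0:y1,x0:x1],None,fx=s,fy=s,interpolation=cv2.INTER_CUBIC)
    c=cv2.convertScaleAbs(c,alpha=1.5,beta=20)
    for x in range(x0,x1):
        if x%step==0:
            p=int((x-x0+.5)*s); cv2.line(c,(p,0),(p,6),(255,255,255),1); cv2.putText(c,str(x),(p-9,18),0,.35,(255,255,255),1)
    for y in range(y0,y1):
        if y%step==0:
            p=int((y-y0+.5)*s); cv2.line(c,(0,p),(6,p),(255,255,255),1); cv2.putText(c,str(y),(8,p+4),0,.35,(255,255,255),1)
    cv2.imwrite(out,c)
E
python3 - <<'E'
from h import *
a="pics/side0.png";b="pics/top0.png"
crop(b,275,325,138,176,"pics/z1.png",15)
crop(b,160,250,140,195,"pics/z2.png",8.8)
crop(a,225,290,138,180,"pics/z3.png",12)
crop(a,145,230,175,255,"pics/z4.png",7.4)
crop(b,320,355,210,260,"pics/z5.png",11.8)
crop(a,320,365,192,232,"pics/z6.png",14.8)
E
```

```text
(no output)
```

View pics/z1.png

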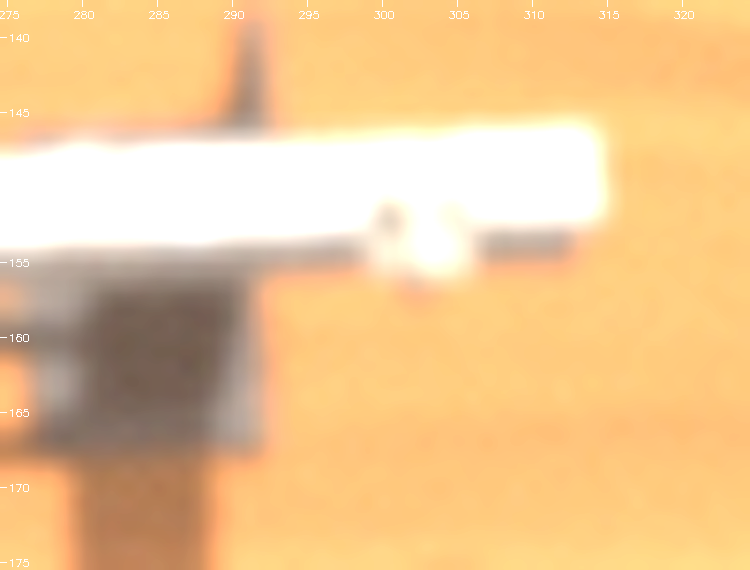

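View pics/z2.png

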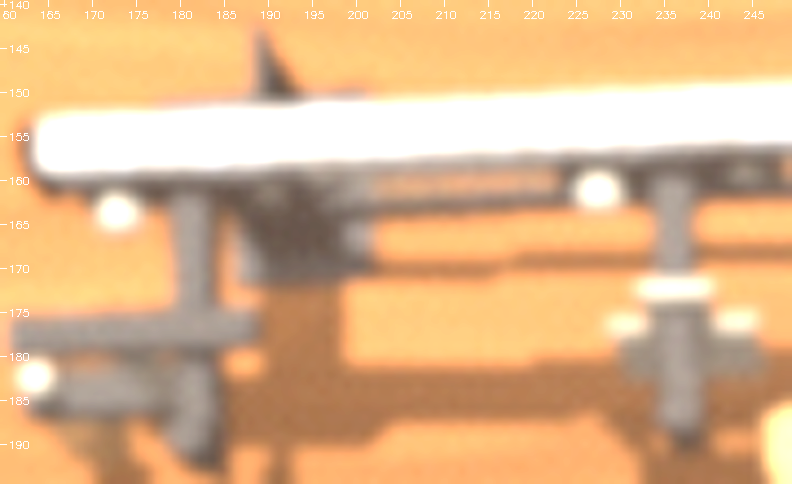

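View pics/z3.png

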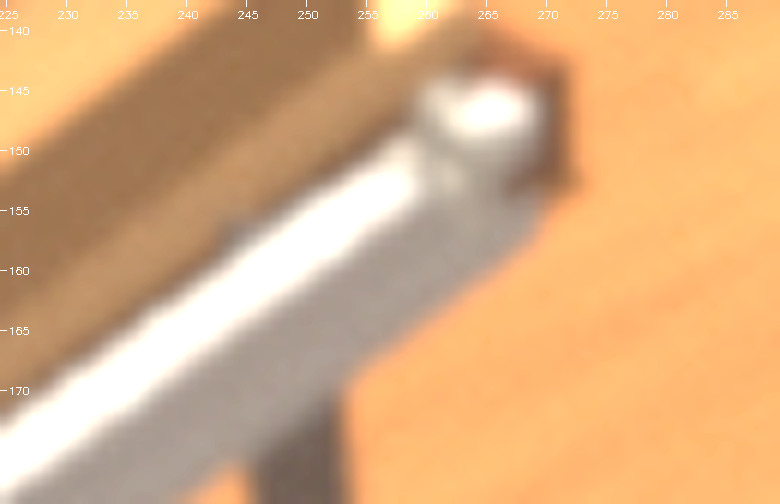

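View pics/z4.png

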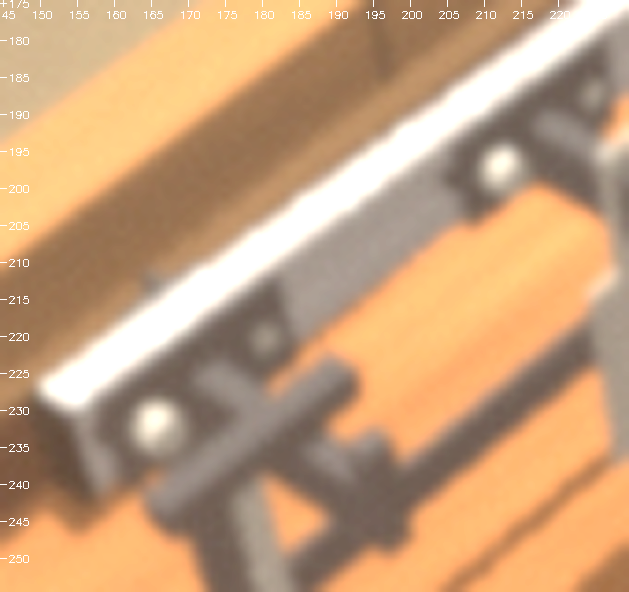

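View pics/z5.png

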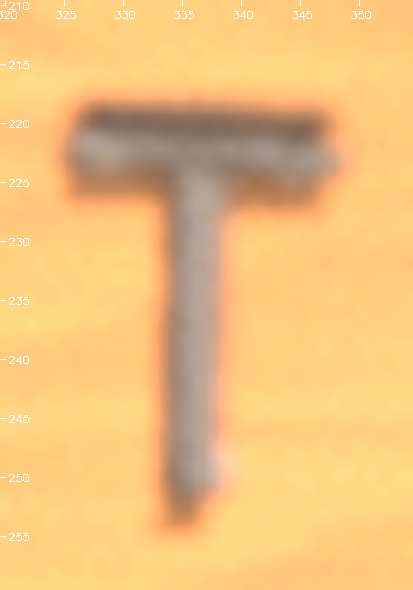

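View pics/z6.png

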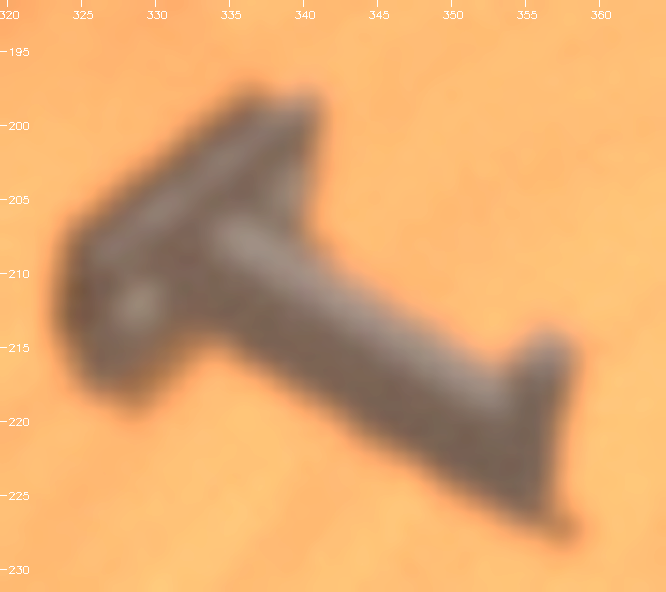

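```bash
cat >> h.py <<'E'
CAM={}
CAM['side']=(np.array([[397.78029747,0,278.62467509],[0,397.78029747,205.86363755],[0,0,1]]),np.array([[-0.74521155,-0.44870581,0.49327766,0.03844704],[-0.66672354,0.51447228,-0.53925689,0.53663913],[-0.01180998,-0.73074029,-0.68255341,0.83871181],[0,0,0,1]]))
CAM['top']=(np.array([[474.19561618,0,277.96496431],[0,474.19561618,205.80081828],[0,0,1]]),np.array([[0.00875498,-0.99037245,0.13815125,0.35365435],[-0.99946094,-0.0130383,-0.0301301,0.00966711],[0.03164128,-0.13781299,-0.98995273,1.44559174],[0,0,0,1]]))
def proj(n,P):
    K,T=CAM[n]; P=np.atleast_2d(P); c=(P-T[:3,3])@T[:3,:3]; u=c@K.T; return u[:,:2]/u[:,2:]
def xf(p,P,z0=0):
    c,s=np.cos(p[2]),np.sin(p[2]); P=np.atleast_2d(P)
    return np.c_[p[0]+c*P[:,0]-s*P[:,1],p[1]+s*P[:,0]+c*P[:,1],P[:,2]+z0]
E
cat > fit.py <<'E'
from h import *
from scipy.optimize import least_squares
# rail: points (cam, model pt, pixel) ; lines (cam, A,B, pixel)
pts=[('top',(14.5,-200,209),(314.7,146)),('top',(0,-200,209),(314.7,152.8)),('top',(0,-200,171),(312.3,155))]
lines=[('top',(0,-200,209),(0,200,209),(285,154)),('top',(0,-200,209),(0,200,209),(240,156.5)),('top',(0,-200,209),(0,200,209),(167,159.3)),
('top',(14.5,-200,209),(14.5,200,209),(290,147)),('top',(14.5,-200,209),(14.5,200,209),(215,150)),('top',(14.5,-200,209),(14.5,200,209),(170,152)),
('side',(0,-200,209),(0,200,209),(225,179)),('side',(0,-200,209),(0,200,209),(250,161.5)),('side',(0,-200,209),(0,200,209),(195,200.7)),('side',(0,-200,209),(0,200,209),(165,222)),
('side',(0,-200,171),(0,200,171),(254,169.5)),('side',(0,-200,171),(0,200,171),(265,161)),('side',(0,-200,171),(0,200,171),(190,217))]
def res(p,full=False):
    r=[];lab=[]
    for c,P,u in pts:
        d=proj(c,xf(p,np.array(P)/1e3))[0]-u; r+=list(d)
    for c,A,B,u in lines:
        a,b=proj(c,xf(p,np.array([A,B])/1e3)); t=(b-a)/np.linalg.norm(b-a); d=np.array(u)-a; r.append(t[0]*d[1]-t[1]*d[0])
    return np.array(r)
for cams in (('top','side'),('top',)):
    P0,L0=pts,lines
    pts=[q for q in P0 if q[0] in cams]; lines=[q for q in L0 if q[0] in cams]
    s=least_squares(res,[.6,.1,0],loss='soft_l1'); print(s.x,np.degrees(s.x[2])); print(res(s.x).round(1))
    pts,lines=P0,L0
    m=xf(s.x,[[0,-.2,.19]]); print('mouth',m)
    for n in('side','top'): print(n,proj(n,xf(s.x,np.array([[0,-200,209],[14.5,-200,209],[0,-200,171],[0,200,209],[14.5,200,209],[0,200,171]])/1e3)).round(1).tolist())
E
python3 fit.py
```

```text
[0.66060343 0.07468008 0.06251554] 3.5818766734471654
[-0.5  0.8 -0.1 -0.7  0.8  0.5 -0.6 -1.1 -0.6  0.9  1.2  1.2 -0.4 -0.8
 -0.4 -0.1 -0.   0.2  0.3]
mouth [[ 0.67309839 -0.12492922  0.19      ]]
side [[269.8, 146.2], [265.7, 144.4], [270.1, 157.4], [154.6, 229.4], [150.3, 226.5], [158.3, 241.0]]
top [[314.6, 152.1], [314.2, 146.8], [313.1, 155.5], [164.4, 158.8], [164.3, 153.4], [167.3, 162.1]]
[0.6612322  0.07471204 0.06149237] 3.5232535458210807
[-0.5  0.7 -0.1 -0.9  0.8  0.3 -0.8 -1.3 -0.9  0.7  0.9  0.9]
mouth [[ 0.67352293 -0.12490994  0.19      ]]
side [[269.7, 146.1], [265.6, 144.3], [270.0, 157.3], [154.3, 229.2], [150.1, 226.3], [158.1, 240.9]]
top [[314.6, 151.9], [314.2, 146.7], [313.1, 155.3], [164.4, 158.5], [164.3, 153.1], [167.2, 161.8]]
```

```bash
cat > fit2.py <<'E'
from h import *
from scipy.optimize import least_squares
pts=[('top',(44.5,35,40),(325.2,222)),('top',(44.5,-35,40),(348,223.3)),('top',(0,0,28),(336.3,236.5)),
('side',(42,35,0),(328.5,218.7)),('side',(-42,0,0),(357.8,227.2)),('side',(44.5,-35,40),(340.3,198.5)),('side',(-42,0,46),(357,214.3)),
('side',(44.5,35,40),(326,207.8))]
def res(p):
    return np.concatenate([proj(c,xf(p,np.array(P)/1e3))[0]-u for c,P,u in pts])
s=least_squares(res,[.4,0,0],loss='soft_l1',f_scale=.5); print(s.x,np.degrees(s.x[2])); print(res(s.x).reshape(-1,2).round(1))
# parked from top: arm center at z=.198
r=[0.66060343,0.07468008,0.06251554]
for y in (0,.01,.02,.03,.04,-.01,-.02):
    print(y,proj('top',xf(r,[[-.05,y,.198]])).round(1),'plate near edge top/bot side',proj('side',xf(r,[[-.005,y-.035,.210],[-.005,y-.035,.170]])).round(1).tolist())
E
python3 fit2.py
python3 - <<'E'
from h import *
crop("pics/side0.png",200,240,170,215,"pics/z7.png",13)
E
```

```text
[ 0.45753983 -0.20916784 -0.0250867 ] -1.4373618178500422
[[ 0.2 -0. ]
 [ 0.7 -0.5]
 [-0.1  1. ]
 [-2.8  0.4]
 [-1.9 -0.6]
 [ 0.2 -1.4]
 [ 0.9  1. ]
 [ 0.   1.1]]
0 [[240.9 174.6]] plate near edge top/bot side [[230.0, 176.4], [231.5, 188.5]]
0.01 [[237.2 174.8]] plate near edge top/bot side [[227.2, 178.4], [228.8, 190.5]]
0.02 [[233.4 175. ]] plate near edge top/bot side [[224.5, 180.4], [226.1, 192.5]]
0.03 [[229.7 175.1]] plate near edge top/bot side [[221.6, 182.4], [223.4, 194.6]]
0.04 [[225.9 175.3]] plate near edge top/bot side [[218.8, 184.5], [220.6, 196.6]]
-0.01 [[244.7 174.4]] plate near edge top/bot side [[232.7, 174.4], [234.1, 186.5]]
-0.02 [[248.4 174.3]] plate near edge top/bot side [[235.4, 172.5], [236.7, 184.5]]
```

View pics/z7.png

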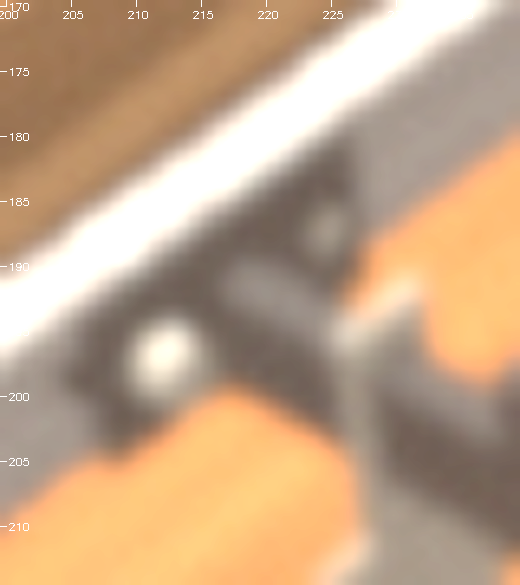

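```bash
cat >> h.py <<'E'
from scipy.spatial.transform import Rotation as Rn
def tgtR(yaw_deg,sgn=1):
    a=np.radians(yaw_deg); y=sgn*np.array([-np.sin(a),np.cos(a),0]); x=np.array([0,0,-1.]); return np.c_[x,y,np.cross(x,y)]
def go(pos,yaw,sgn=1,st=None):
    from workcell import bot
    st=st or bot.get_state(); R=Rn.from_euler('xyz',st['tcp_rot'],degrees=True).as_matrix()
    T=tgtR(yaw,sgn)
    print('t',st['time_s'],'tcp',np.round(st['tool_pos'],4),'F',np.round(st['contact_force'],1),'M',np.round(st['wrist_torque'],2),'open',round(float(st['opening']),3),'q',np.round(st['joint_positions'],1))
    print('tool-frame shift now',np.round(R.T@(np.array(pos)-st['tool_pos']),4),' in target frame',np.round(T.T@(np.array(pos)-st['tool_pos']),4),' rotvec(tool)',np.round(Rn.from_matrix(R.T@T).as_rotvec(degrees=True),2))
    return R
E
python3 -c "
from h import *
print(go([.4575,-.209,.12],-1.4,1).round(3)); go([.4575,-.209,.12],-1.4,-1)"
```

```text
t 0.1 tcp [ 0.1319 -0.5847  0.2475] F [-0.9 -0.8  0.5] M [ 0.02 -0.01  0.04] open 0.999 q [-83.9  20.6  86.6   0.   72.9  -6.6]
tool-frame shift now [ 0.1281 -0.2947 -0.4002]  in target frame [0.1275 0.3835 0.3163]  rotvec(tool) [-1.6589e+02 -1.4000e-01  0.0000e+00]
[[-0.     0.22  -0.976]
 [ 0.002 -0.976 -0.22 ]
 [-1.    -0.002 -0.   ]]
t 0.1 tcp [ 0.1319 -0.5847  0.2475] F [-0.9 -0.8  0.5] M [ 0.02 -0.01  0.04] open 0.999 q [-83.9  20.6  86.6   0.   72.9  -6.6]
tool-frame shift now [ 0.1281 -0.2947 -0.4002]  in target frame [ 0.1275 -0.3835 -0.3163]  rotvec(tool) [14.11  0.    0.1 ]
```

>>> {"op": "send_rows", "data": {
  "commands": [
    {"hand":0.06,"xyz":[0,0,0],"delta_rot":[7.05,0,0]},
    {"hand":0.06,"xyz":[0,0,0],"delta_rot":[7.05,0,0]},
    {"hand":0.06,"xyz":[0,-0.032,-0.026],"delta_rot":[0,0,0]},
    {"hand":0.06,"xyz":[0,-0.032,-0.026],"delta_rot":[0,0,0]},
    {"hand":0.06,"xyz":[0,-0.032,-0.026],"delta_rot":[0,0,0]}
  ],
  "grip_force": 60
}}

```text
time_s: 0.6
tool_pos: [0.2127, -0.4899, 0.2477]
tcp_rot: [-83.8, 89.9, 94.7]
contact_force: [-0.7, -0.1, 0.3]
opening: 0.702
```

>>> {"op": "send_rows", "data": {
  "commands": [
    {"hand":0.06,"xyz":[0,-0.032,-0.026],"delta_rot":[0,0,0]},
    {"hand":0.06,"xyz":[0,-0.032,-0.026],"delta_rot":[0,0,0]},
    {"hand":0.06,"xyz":[0,-0.032,-0.026],"delta_rot":[0,0,0]},
    {"hand":0.06,"xyz":[0,-0.032,-0.026],"delta_rot":[0,0,0]},
    {"hand":0.06,"xyz":[0,-0.032,-0.026],"delta_rot":[0,0,0]}
  ]
}}

```text
time_s: 1.1
tool_pos: [0.3468, -0.3328, 0.2481]
tcp_rot: [-62.0, 90.0, 116.6]
contact_force: [-0.1, 0.7, 0.3]
opening: 0.697
```

>>> {"op": "send_rows", "data": {
  "commands": [
    {"hand":0.06,"xyz":[0,-0.032,-0.026],"delta_rot":[0,0,0]},
    {"hand":0.06,"xyz":[0,-0.032,-0.026],"delta_rot":[0,0,0]},
    {"hand":0.06,"xyz":[0,-0.032,-0.026],"delta_rot":[0,0,0]},
    {"hand":0.06,"xyz":[0,-0.032,-0.026],"delta_rot":[0,0,0]},
    {"hand":0.06,"xyz":[0,0,0],"delta_rot":[0,0,0]}
  ]
}}

```text
time_s: 1.6
tool_pos: [0.4555, -0.2054, 0.2481]
tcp_rot: [-118.3, 89.9, 60.6]
contact_force: [-0.3, 0.1, -0.1]
opening: 0.702
```

```bash
python3 -c "
from h import *
go([.4575,-.209,.021],-1.4,-1)
from workcell import bot
for n in('side','top'):
    c=bot.camera(n)['color'][:,:,::-1].copy(); cv2.imwrite('pics/%s1.png'%n,c)
crop('pics/top1.png',270,380,160,270,'pics/t1.png',5.4,10)
crop('pics/side1.png',280,400,150,250,'pics/s1.png',6,10)
"
```

```text
t 1.6 tcp [ 0.4555 -0.2054  0.2481] F [-0.3  0.1 -0.1] M [-0.03  0.01 -0.01] open 0.702 q [-32.3  12.3  98.7   0.1  69.1  58.8]
tool-frame shift now [ 0.2271  0.004  -0.0018]  in target frame [ 0.2271  0.0036 -0.0021]  rotvec(tool) [ 0.27 -0.06  0.11]
```

View pics/t1.png

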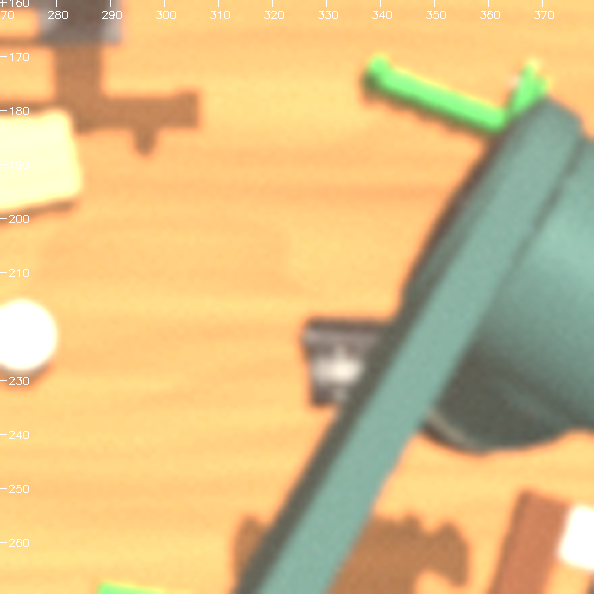

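View pics/s1.png

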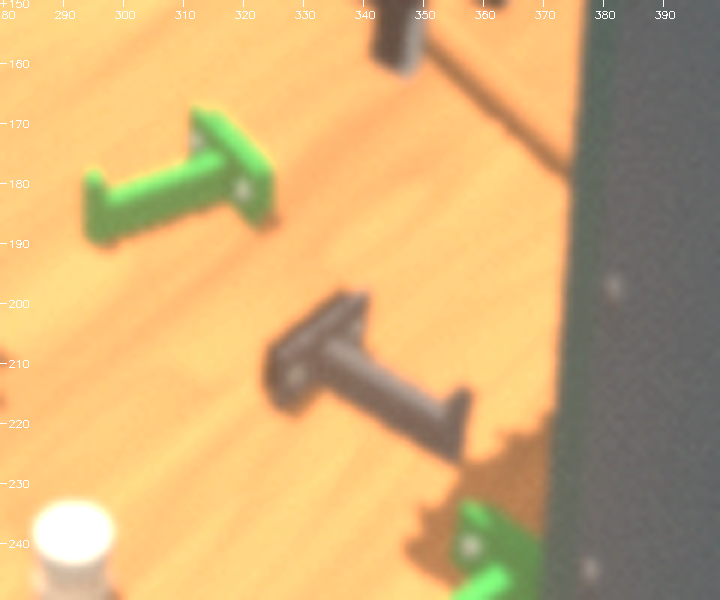

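>>> {"op": "send_rows", "data": {
  "commands": [
    {"hand":0.05,"xyz":[0.04,0.004,-0.002],"delta_rot":[0,0,0]},
    {"hand":0.05,"xyz":[0.04,0,0],"delta_rot":[0,0,0]},
    {"hand":0.05,"xyz":[0.04,0,0],"delta_rot":[0,0,0]},
    {"hand":0.05,"xyz":[0.04,0,0],"delta_rot":[0,0,0]},
    {"hand":0.05,"xyz":[0.03,0,0],"delta_rot":[0,0,0]}
  ]
}}

```text
time_s: 2.2
tool_pos: [0.4532, -0.2137, 0.0562]
tcp_rot: [-23.5, 89.9, 155.0]
contact_force: [-0.4, 0.2, -0.7]
opening: 0.584
```

```bash
python3 -c "
from h import *
go([.4575,-.209,.021],-1.4,-1)
from workcell import bot
for n in('side',):
    c=bot.camera(n)['color'][:,:,::-1].copy(); cv2.imwrite('pics/%s2.png'%n,c)
crop('pics/side2.png',280,400,150,250,'pics/s2.png',6,10)
"
```

```text
t 2.2 tcp [ 0.4532 -0.2137  0.0562] F [-0.4  0.2 -0.7] M [-0.01  0.01 -0.04] open 0.584 q [-33.1  27.9 109.4  -0.   42.8  58.4]
tool-frame shift now [ 0.0352 -0.0048 -0.0042]  in target frame [ 0.0352 -0.0048 -0.0041]  rotvec(tool) [-0.09  0.12  0.05]
```

View pics/s2.png

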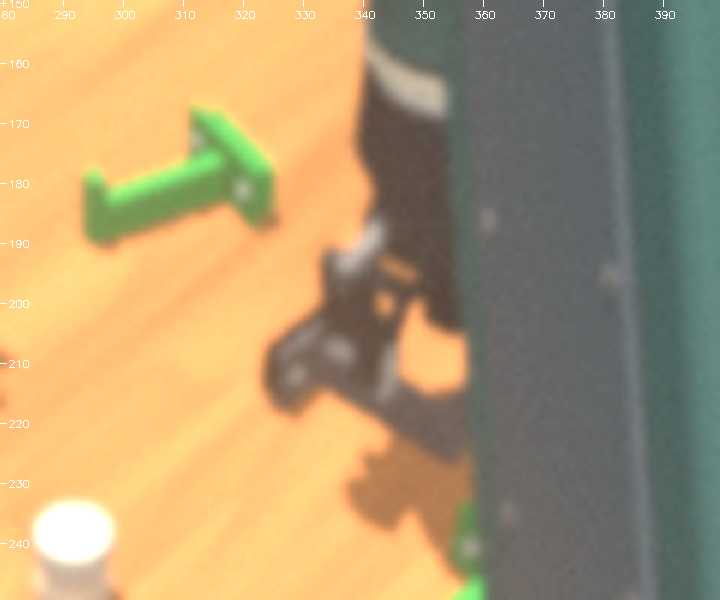

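>>> {"op": "send_rows", "data": {
  "commands": [
    {"hand":0.05,"xyz":[0,-0.005,-0.004],"delta_rot":[0,0,0]},
    {"hand":0.05,"xyz":[0.012,0,0],"delta_rot":[0,0,0]},
    {"hand":0.05,"xyz":[0.012,0,0],"delta_rot":[0,0,0]},
    {"hand":0.05,"xyz":[0.01,0,0],"delta_rot":[0,0,0]},
    {"hand":0.05,"xyz":[0,0,0],"delta_rot":[0,0,0]}
  ]
}}

```text
time_s: 2.75
tool_pos: [0.4587, -0.2078, 0.0235]
tcp_rot: [-32.8, 89.9, 145.8]
contact_force: [-0.6, -0.8, -0.5]
opening: 0.587
```

```bash
python3 -c "
from h import *
go([.4575,-.209,.021],-1.4,-1)
"
```

```text
t 2.75 tcp [ 0.4587 -0.2078  0.0235] F [-0.6 -0.8 -0.5] M [-0.02  0.    0.02] open 0.587 q [-32.2  31.3 110.2   0.   38.5  59.1]
tool-frame shift now [0.0025 0.0013 0.0011]  in target frame [0.0025 0.0013 0.0011]  rotvec(tool) [0.01 0.07 0.05]
```

>>> {"op": "send_rows", "data": {
  "commands": [
    {"hand":0.05,"xyz":[0.002,0.001,0.001],"delta_rot":[0,0,0]},
    {"hand":0.04,"xyz":[0,0,0],"delta_rot":[0,0,0]},
    {"hand":0.03,"xyz":[0,0,0],"delta_rot":[0,0,0]},
    {"hand":0.02,"xyz":[0,0,0],"delta_rot":[0,0,0]},
    {"hand":0.0,"xyz":[0,0,0],"delta_rot":[0,0,0]}
  ],
  "grip_force": 60
}}

```text
time_s: 3.25
tool_pos: [0.4585, -0.2093, 0.0228]
tcp_rot: [150.6, 90.0, -30.8]
contact_force: [-0.2, 0.3, 2.3]
opening: 0.124
```

>>> {"op": "send_rows", "data": {
  "commands": [
    {"hand":0.0,"xyz":[0,0,0],"delta_rot":[0,0,0]},
    {"hand":0.0,"xyz":[0,0,0],"delta_rot":[0,0,0]},
    {"hand":0.0,"xyz":[0,0,0],"delta_rot":[0,0,0]},
    {"hand":0.0,"xyz":[-0.01,0,0],"delta_rot":[0,0,0]},
    {"hand":0.0,"xyz":[-0.01,0,0],"delta_rot":[0,0,0]}
  ]
}}

```text
time_s: 3.75
tool_pos: [0.4577, -0.2087, 0.0426]
tcp_rot: [-35.7, 89.9, 142.9]
contact_force: [0.2, -0.7, -1.7]
opening: 0.126
```

```bash
python3 -c "
from h import *
go([.4575,-.209,.021],-1.4,-1)
"
```

```text
t 3.75 tcp [ 0.4577 -0.2087  0.0426] F [ 0.2 -0.7 -1.7] M [0.02 0.04 0.04] open 0.126 q [-32.4  29.3 109.7   0.   41.   59. ]
tool-frame shift now [0.0216 0.0003 0.0002]  in target frame [0.0216 0.0003 0.0002]  rotvec(tool) [0.01 0.07 0.05]
```

```bash
cat >> h.py <<'E'
RAIL=[0.66060343,0.07468008,0.06251554]
def rp(x,y,z): return xf(RAIL,[[x/1e3,y/1e3,z/1e3]])[0]
E
python3 -c "
from h import *
t=rp(-48,-265,192); print(t); go(t,3.58,-1)
"
```

```text
[ 0.62925303 -0.19280104  0.192     ]
t 3.75 tcp [ 0.4577 -0.2087  0.0426] F [ 0.2 -0.7 -1.7] M [0.02 0.04 0.04] open 0.126 q [-32.4  29.3 109.7   0.   41.   59. ]
tool-frame shift now [-0.1496 -0.0202 -0.1709]  in target frame [-0.1494 -0.0052 -0.1722]  rotvec(tool) [-4.97  0.06  0.05]
```

>>> {"op": "send_rows", "data": {
  "commands": [
    {"hand":0.0,"xyz":[-0.037,0,0],"delta_rot":[-2.5,0,0]},
    {"hand":0.0,"xyz":[-0.037,0,0],"delta_rot":[-2.5,0,0]},
    {"hand":0.0,"xyz":[-0.037,0,-0.02],"delta_rot":[0,0,0]},
    {"hand":0.0,"xyz":[-0.037,0,-0.03],"delta_rot":[0,0,0]},
    {"hand":0.0,"xyz":[0,-0.005,-0.03],"delta_rot":[0,0,0]}
  ]
}}

```text
time_s: 4.25
tool_pos: [0.5417, -0.2009, 0.1971]
tcp_rot: [148.4, 89.4, -28.1]
contact_force: [1.6, -0.3, -1.1]
opening: 0.128
```

>>> {"op": "send_rows", "data": {
  "commands": [
    {"hand":0.0,"xyz":[0,0,-0.03],"delta_rot":[0,0,0]},
    {"hand":0.0,"xyz":[0,0,-0.03],"delta_rot":[0,0,0]},
    {"hand":0.0,"xyz":[0,0,-0.02],"delta_rot":[0,0,0]},
    {"hand":0.0,"xyz":[0,0,0],"delta_rot":[0,0,0]},
    {"hand":0.0,"xyz":[0,0,0],"delta_rot":[0,0,0]}
  ]
}}

```text
time_s: 4.75
tool_pos: [0.6169, -0.1937, 0.1903]
tcp_rot: [-22.5, 89.9, 161.2]
contact_force: [-0.7, -0.7, -1.2]
opening: 0.126
```

```bash
python3 -c "
from h import *
t=rp(-48,-265,192); print(t); go(t,3.58,-1)
from workcell import bot
for n in('side','top'):
    c=bot.camera(n)['color'][:,:,::-1].copy(); cv2.imwrite('pics/%s3.png'%n,c)
crop('pics/top3.png',290,360,130,190,'pics/t3.png',10)
crop('pics/side3.png',240,340,110,185,'pics/s3.png',8)
"
```

```text
[ 0.62925303 -0.19280104  0.192     ]
t 4.75 tcp [ 0.6169 -0.1937  0.1903] F [-0.7 -0.7 -1.2] M [-0.01  0.08 -0.02] open 0.126 q [-23.5  27.4  84.1  -0.   68.6  62.8]
tool-frame shift now [-0.0017 -0.0001 -0.0124]  in target frame [-0.0017 -0.0001 -0.0124]  rotvec(tool) [0.06 0.07 0.03]
```

View pics/t3.png

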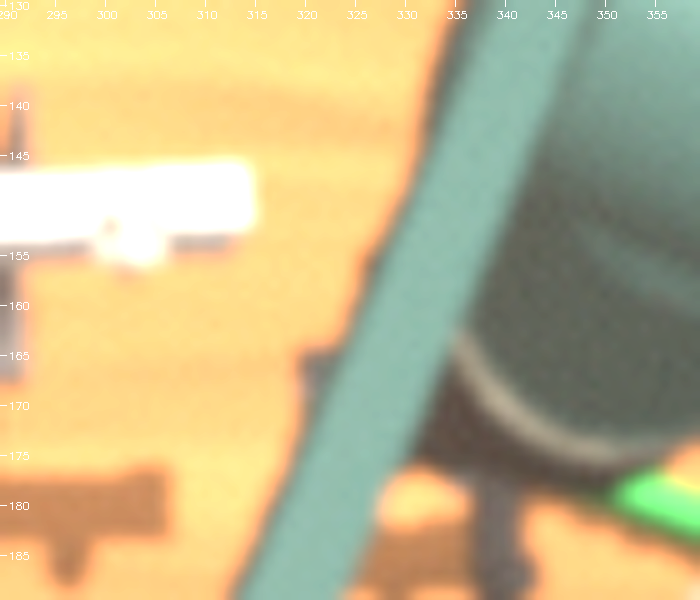

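View pics/s3.png

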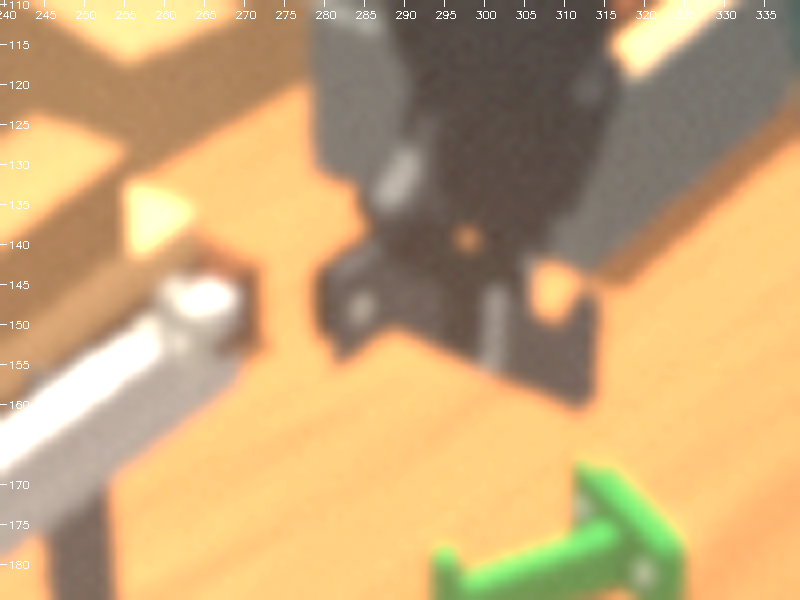

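```bash
python3 -c "
from h import *
M={'plFrBotL':(42,35,0),'plFrTopL':(42,35,40),'plBkTopL':(47,35,40),'shBkTopL':(58,33,34.5),'shBkBotL':(58,33,5.5),'tipBot':(-42,0,0),'tipBotL':(-42,6,0),'tipTop':(-42,0,46),'plBkTopR':(47,-35,40)}
for dx in(0,2):
  p=[.6169+dx/1e3,-.1937,np.radians(3.58)]
  for k,v in M.items(): print(dx,k,proj('side',xf(p,np.array(v)/1e3,.1903-.0225)).round(1),proj('top',xf(p,np.array(v)/1e3,.1903-.0225)).round(1))
"
```

```text
0 plFrBotL [[281.8 155.6]] [[324.2 161.8]]
0 plFrTopL [[281.7 143.9]] [[326.1 158.3]]
0 plBkTopL [[280.3 143.3]] [[326.  156.5]]
0 shBkTopL [[277.7 143.3]] [[326.2 153. ]]
0 shBkBotL [[277.8 151.7]] [[324.8 155.6]]
0 tipBot [[313.1 160.5]] [[338.9 191.1]]
0 tipBotL [[311.8 161.5]] [[336.8 191.2]]
0 tipTop [[313.9 146.8]] [[341.7 188.2]]
0 plBkTopR [[295.2 132.4]] [[351.9 155.4]]
2 plFrBotL [[281.3 155.4]] [[324.2 161.1]]
2 plFrTopL [[281.2 143.6]] [[326.1 157.6]]
2 plBkTopL [[279.8 143. ]] [[326.  155.8]]
2 shBkTopL [[277.2 143. ]] [[326.2 152.3]]
2 shBkBotL [[277.3 151.5]] [[324.8 154.9]]
2 tipBot [[312.5 160.2]] [[338.9 190.4]]
2 tipBotL [[311.3 161.2]] [[336.8 190.5]]
2 tipTop [[313.3 146.6]] [[341.7 187.4]]
2 plBkTopR [[294.7 132.1]] [[351.9 154.6]]
```

```bash
python3 -c "
from h import *
t=rp(-47,-245,191.5); print(t); go(t,3.58,-1)
"
```

```text
[ 0.62900158 -0.17277764  0.1915    ]
t 4.85 tcp [ 0.6161 -0.1938  0.1903] F [-1.7 -0.6 -1.5] M [ 0.   -0.04  0.  ] open 0.126 q [-23.6  27.3  84.2  -0.   68.6  62.8]
tool-frame shift now [-0.0012 -0.0202 -0.0142]  in target frame [-0.0012 -0.0202 -0.0142]  rotvec(tool) [0.02 0.09 0.04]
```

>>> {"op": "send_rows", "data": {
  "commands": [
    {"hand":0.0,"xyz":[-0.001,0,-0.014],"delta_rot":[0,0,0]},
    {"hand":0.0,"xyz":[0,-0.01,0],"delta_rot":[0,0,0]},
    {"hand":0.0,"xyz":[0,-0.01,0],"delta_rot":[0,0,0]},
    {"hand":0.0,"xyz":[0,0,0],"delta_rot":[0,0,0]},
    {"hand":0.0,"xyz":[0,0,0],"delta_rot":[0,0,0]}
  ]
}}

```text
time_s: 5.35
tool_pos: [0.6295, -0.1726, 0.1913]
tcp_rot: [-15.7, 90.0, 168.0]
contact_force: [0.5, 0.3, -1.7]
opening: 0.125
```

```bash
python3 -c "
from h import *
t=rp(-47,-245,191.5); print(t); go(t,3.58,-1)
from workcell import bot
for n in('side','top'):
    c=bot.camera(n)['color'][:,:,::-1].copy(); cv2.imwrite('pics/%s4.png'%n,c)
crop('pics/top4.png',290,360,130,200,'pics/t4.png',8.5)
crop('pics/side4.png',245,315,115,170,'pics/s4.png',10.5)
"
```

```text
[ 0.62900158 -0.17277764  0.1915    ]
t 5.35 tcp [ 0.6295 -0.1726  0.1913] F [ 0.5  0.3 -1.7] M [0.01 0.   0.05] open 0.125 q [-21.4  27.8  83.2  -0.   69.   65. ]
tool-frame shift now [-0.0002  0.0002  0.0005]  in target frame [-0.0002  0.0002  0.0005]  rotvec(tool) [0.07 0.04 0.01]
```

View pics/t4.png

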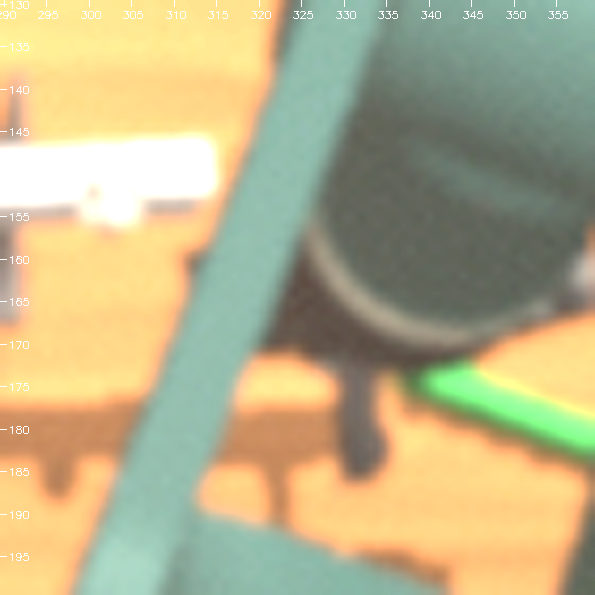

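View pics/s4.png

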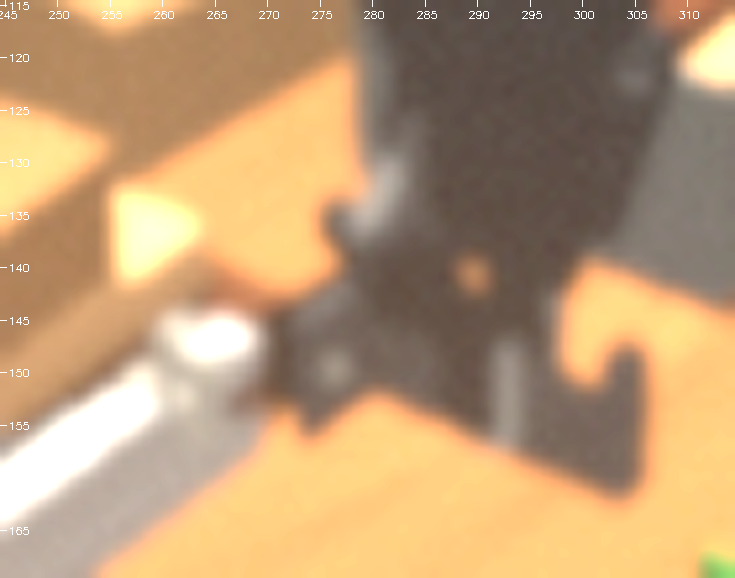

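```bash
python3 -c "
from h import *
M={'plFrBotL':(42,35,0),'plFrTopL':(42,35,40),'plBkTopL':(47,35,40),'tipBotL':(-42,6,0),'tipBotR':(-42,-6,0),'tipTopL':(-42,6,46),'tipTopR':(-42,-6,46),'armtopL-35':(-34,6,28),'arm top c':(-30,0,28)}
p=[.6295,-.1726,np.radians(3.58)]
for k,v in M.items(): print(k,proj('side',xf(p,np.array(v)/1e3,.1913-.0223)).round(1),proj('top',xf(p,np.array(v)/1e3,.1913-.0223)).round(1))
"
```

```text
plFrBotL [[273.6 156.9]] [[316.6 157.1]]
plFrTopL [[273.3 145.1]] [[318.3 153.5]]
plBkTopL [[271.9 144.5]] [[318.2 151.7]]
tipBotL [[303.6 162.8]] [[329.1 186.5]]
tipBotR [[306.1 160.7]] [[333.5 186.3]]
tipTopL [[304.1 149.1]] [[331.5 183.4]]
tipTopR [[306.7 147.1]] [[336.  183.2]]
armtopL-35 [[301.5 153.5]] [[330.4 181.7]]
arm top c [[301.6 152. ]] [[332.5 180.1]]
```

>>> {"op": "send_rows", "data": {
  "commands": [
    {"hand":0.0,"xyz":[0.0005,0,0.001],"delta_rot":[0,0,0]},
    {"hand":0.0,"xyz":[0,-0.003,0],"delta_rot":[0,0,0]},
    {"hand":0.0,"xyz":[0,-0.003,0],"delta_rot":[0,0,0]},
    {"hand":0.0,"xyz":[0,-0.003,0],"delta_rot":[0,0,0]},
    {"hand":0.0,"xyz":[0,-0.002,0],"delta_rot":[0,0,0]}
  ]
}}

```text
time_s: 5.95
tool_pos: [0.6286, -0.1619, 0.1908]
tcp_rot: [-82.2, 90.0, 101.4]
contact_force: [0.4, 0.2, -1.2]
opening: 0.125
```

```bash
cat > st.py <<'E'
from h import *
import sys
y=float(sys.argv[1]) if len(sys.argv)>1 else -245
t=rp(-47.5,y,191); go(t,3.58,-1)
from workcell import bot
s=bot.get_state(); c,sn=np.cos(RAIL[2]),np.sin(RAIL[2])
d=s['tool_pos']-np.array([RAIL[0],RAIL[1],0]); print('tcp in rail mm',np.round([1e3*(c*d[0]+sn*d[1]),1e3*(-sn*d[0]+c*d[1]),1e3*d[2]],1),'F rail',np.round([c*s['contact_force'][0]+sn*s['contact_force'][1],-sn*s['contact_force'][0]+c*s['contact_force'][1],s['contact_force'][2]],1))
E
python3 st.py
```

```text
t 5.95 tcp [ 0.6286 -0.1619  0.1908] F [ 0.4  0.2 -1.2] M [0.   0.04 0.03] open 0.125 q [-20.5  27.5  83.8   0.   68.7  65.8]
tool-frame shift now [-0.0002  0.0109  0.0008]  in target frame [-0.0002  0.0109  0.0008]  rotvec(tool) [0.04 0.   0.02]
tcp in rail mm [ -46.7 -234.1  190.8] F rail [ 0.4  0.2 -1.2]
```

>>> {"op": "send_rows", "data": {
  "commands": [
    {"hand":0.0,"xyz":[0,-0.001,0.0005],"delta_rot":[0,0,0]},
    {"hand":0.0,"xyz":[0,-0.001,0],"delta_rot":[0,0,0]},
    {"hand":0.0,"xyz":[0,-0.001,0],"delta_rot":[0,0,0]},
    {"hand":0.0,"xyz":[0,-0.001,0],"delta_rot":[0,0,0]},
    {"hand":0.0,"xyz":[0,0,0],"delta_rot":[0,0,0]}
  ]
}}

```text
time_s: 6.45
tool_pos: [0.6278, -0.1582, 0.1908]
tcp_rot: [-78.2, 90.0, 105.4]
contact_force: [0.1, -0.2, -2.4]
opening: 0.126
```

```bash
python3 st.py
```

```text
t 6.45 tcp [ 0.6278 -0.1582  0.1908] F [ 0.1 -0.2 -2.4] M [-0.05  0.03  0.04] open 0.126 q [-20.3  27.4  84.    0.   68.6  66.1]
tool-frame shift now [-0.0002  0.0146  0.0003]  in target frame [-0.0002  0.0146  0.0003]  rotvec(tool) [0.03 0.   0.01]
tcp in rail mm [ -47.2 -230.4  190.8] F rail [ 0.1 -0.2 -2.4]
```

>>> {"op": "send_rows", "data": {
  "commands": [
    {"hand":0.0,"xyz":[0,-0.0015,0],"delta_rot":[0,0,0]},
    {"hand":0.0,"xyz":[0,-0.0015,0],"delta_rot":[0,0,0]},
    {"hand":0.0,"xyz":[0,-0.0015,0],"delta_rot":[0,0,0]},
    {"hand":0.0,"xyz":[0,-0.0015,0],"delta_rot":[0,0,0]},
    {"hand":0.0,"xyz":[0,0,0],"delta_rot":[0,0,0]}
  ]
}}

```text
time_s: 6.95
tool_pos: [0.6278, -0.1522, 0.1911]
tcp_rot: [177.0, 90.0, 0.6]
contact_force: [0.0, -0.1, 1.3]
opening: 0.124
```

```bash
python3 st.py
```

```text
t 6.95 tcp [ 0.6278 -0.1522  0.1911] F [ 0.  -0.1  1.3] M [-0.01 -0.11  0.  ] open 0.124 q [-19.8  27.2  84.2   0.   68.5  66.6]
tool-frame shift now [0.0001 0.0206 0.0006]  in target frame [0.0001 0.0206 0.0006]  rotvec(tool) [ 0.03 -0.05 -0.  ]
tcp in rail mm [ -46.9 -224.4  191.1] F rail [ 0.  -0.1  1.3]
```

>>> {"op": "send_rows", "data": {
  "commands": [
    {"hand":0.0,"xyz":[-0.0008,0,0],"delta_rot":[0,0,0]},
    {"hand":0.0,"xyz":[0,-0.0015,0],"delta_rot":[0,0,0]},
    {"hand":0.0,"xyz":[0,-0.0015,0],"delta_rot":[0,0,0]},
    {"hand":0.0,"xyz":[0,-0.001,0],"delta_rot":[0,0,0]},
    {"hand":0.0,"xyz":[0,0,0],"delta_rot":[0,0,0]}
  ]
}}

```text
time_s: 7.45
tool_pos: [0.6271, -0.148, 0.1914]
tcp_rot: [-43.5, 90.0, 140.1]
contact_force: [0.2, -0.0, -1.1]
opening: 0.124
```

```bash
python3 st.py;  python3 -c "
from h import *
from workcell import bot
for n in('side',):
    c=bot.camera(n)['color'][:,:,::-1].copy(); cv2.imwrite('pics/%s5.png'%n,c)
crop('pics/side5.png',245,315,115,170,'pics/s5.png',10.5)
"
```

```text
t 7.45 tcp [ 0.6271 -0.148   0.1914] F [ 0.2 -0.  -1.1] M [ 0.02  0.05 -0.01] open 0.124 q [-19.4  27.1  84.4   0.   68.5  66.9]
tool-frame shift now [0.0004 0.0249 0.0001]  in target frame [0.0004 0.0249 0.0001]  rotvec(tool) [0.04 0.02 0.02]
tcp in rail mm [ -47.4 -220.1  191.4] F rail [ 0.2 -0.  -1.1]
```

View pics/s5.png

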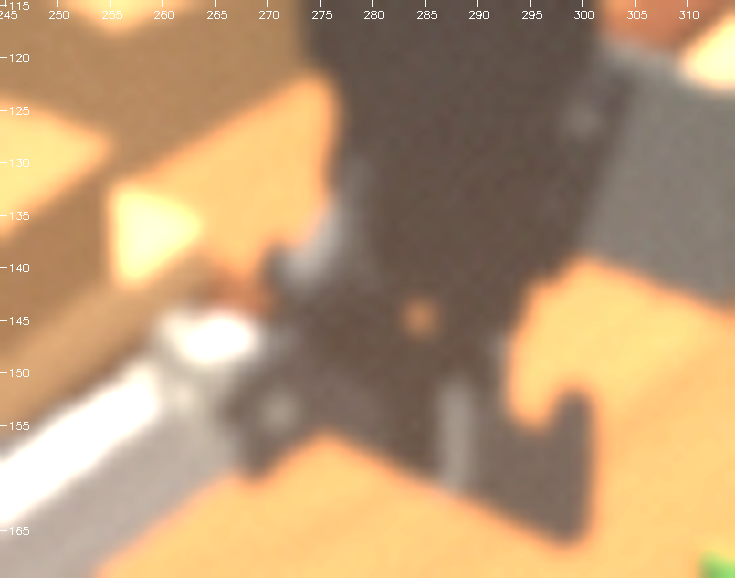

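>>> {"op": "send_rows", "data": {
  "commands": [
    {"hand":0.0,"xyz":[0,-0.002,0],"delta_rot":[0,0,0]},
    {"hand":0.0,"xyz":[0,-0.002,0],"delta_rot":[0,0,0]},
    {"hand":0.0,"xyz":[0,-0.002,0],"delta_rot":[0,0,0]},
    {"hand":0.0,"xyz":[0,-0.002,0],"delta_rot":[0,0,0]},
    {"hand":0.0,"xyz":[0,-0.002,0],"delta_rot":[0,0,0]}
  ]
}}

```text
time_s: 8.0
tool_pos: [0.6265, -0.1381, 0.1916]
tcp_rot: [-68.9, 90.0, 114.7]
contact_force: [0.0, 0.3, -1.6]
opening: 0.127
```

```bash
python3 st.py
```

```text
t 8.0 tcp [ 0.6265 -0.1381  0.1916] F [ 0.   0.3 -1.6] M [ 0.04  0.02 -0.02] open 0.127 q [-18.6  26.9  84.8   0.   68.4  67.8]
tool-frame shift now [0.0006 0.0347 0.0002]  in target frame [0.0006 0.0347 0.0002]  rotvec(tool) [0.03 0.   0.01]
tcp in rail mm [ -47.3 -210.3  191.6] F rail [ 0.   0.3 -1.6]
```

>>> {"op": "send_rows", "data": {
  "commands": [
    {"hand":0.0,"xyz":[0,-0.002,0],"delta_rot":[0,0,0]},
    {"hand":0.0,"xyz":[0,-0.002,0],"delta_rot":[0,0,0]},
    {"hand":0.0,"xyz":[0,-0.002,0],"delta_rot":[0,0,0]},
    {"hand":0.0,"xyz":[0,-0.002,0],"delta_rot":[0,0,0]},
    {"hand":0.0,"xyz":[0,-0.002,0],"delta_rot":[0,0,0]}
  ]
}}

```text
time_s: 8.5
tool_pos: [0.626, -0.1284, 0.1916]
tcp_rot: [111.1, 90.0, -65.3]
contact_force: [-0.5, -0.8, -0.9]
opening: 0.127
```

>>> {"op": "send_rows", "data": {
  "commands": [
    {"hand":0.0,"xyz":[0,-0.002,0],"delta_rot":[0,0,0]},
    {"hand":0.0,"xyz":[0,-0.002,0],"delta_rot":[0,0,0]},
    {"hand":0.0,"xyz":[0,-0.002,0],"delta_rot":[0,0,0]},
    {"hand":0.0,"xyz":[0,-0.002,0],"delta_rot":[0,0,0]},
    {"hand":0.0,"xyz":[0,-0.002,0],"delta_rot":[0,0,0]}
  ]
}}

```text
time_s: 9.0
tool_pos: [0.6254, -0.1183, 0.1916]
tcp_rot: [-134.3, 90.0, 49.3]
contact_force: [-0.0, -1.7, -2.0]
opening: 0.127
```

```bash
python3 st.py
```

```text
t 9.0 tcp [ 0.6254 -0.1183  0.1916] F [-0.  -1.7 -2. ] M [-0.19 -0.06 -0.06] open 0.127 q [-16.9  26.5  85.5   0.   68.   69.5]
tool-frame shift now [0.0006 0.0546 0.0003]  in target frame [0.0006 0.0546 0.0003]  rotvec(tool) [ 0.03 -0.    0.  ]
tcp in rail mm [ -47.2 -190.4  191.6] F rail [-0.1 -1.7 -2. ]
```

>>> {"op": "send_rows", "data": {
  "commands": [
    {"hand":0.0,"xyz":[0,-0.003,0],"delta_rot":[0,0,0]},
    {"hand":0.0,"xyz":[0,-0.003,0],"delta_rot":[0,0,0]},
    {"hand":0.0,"xyz":[0,-0.003,0],"delta_rot":[0,0,0]},
    {"hand":0.0,"xyz":[0,-0.003,0],"delta_rot":[0,0,0]},
    {"hand":0.0,"xyz":[0,-0.003,0],"delta_rot":[0,0,0]}
  ]
}}

```text
time_s: 9.5
tool_pos: [0.6245, -0.103, 0.1916]
tcp_rot: [-126.0, 90.0, 57.6]
contact_force: [1.0, -2.3, -1.8]
opening: 0.133
```

>>> {"op": "send_rows", "data": {
  "commands": [
    {"hand":0.0,"xyz":[0,-0.003,0],"delta_rot":[0,0,0]},
    {"hand":0.0,"xyz":[0,-0.003,0],"delta_rot":[0,0,0]},
    {"hand":0.0,"xyz":[0,-0.003,0],"delta_rot":[0,0,0]},
    {"hand":0.0,"xyz":[0,-0.003,0],"delta_rot":[0,0,0]},
    {"hand":0.0,"xyz":[0,-0.003,0],"delta_rot":[0,0,0]}
  ]
}}

```text
time_s: 10.0
tool_pos: [0.6235, -0.0882, 0.1916]
tcp_rot: [-170.5, 90.0, 13.1]
contact_force: [1.9, -0.3, -2.1]
opening: 0.127
```

```bash
python3 st.py
```

```text
t 10.0 tcp [ 0.6235 -0.0882  0.1916] F [ 1.9 -0.3 -2.1] M [-0.19 -0.21  0.  ] open 0.127 q [-14.3  26.   86.4   0.   67.6  72. ]
tool-frame shift now [0.0006 0.0847 0.0004]  in target frame [0.0006 0.0847 0.0003]  rotvec(tool) [ 0.03 -0.01  0.  ]
tcp in rail mm [ -47.2 -160.3  191.6] F rail [ 1.9 -0.5 -2.1]
```

>>> {"op": "send_rows", "data": {
  "commands": [
    {"hand":0.0,"xyz":[0,-0.003,-0.0004],"delta_rot":[0,0,0]},
    {"hand":0.0,"xyz":[0,-0.003,0],"delta_rot":[0,0,0]},
    {"hand":0.0,"xyz":[0,-0.003,0],"delta_rot":[0,0,0]},
    {"hand":0.0,"xyz":[0,-0.003,0],"delta_rot":[0,0,0]},
    {"hand":0.0,"xyz":[0,-0.003,0],"delta_rot":[0,0,0]}
  ]
}}

```text
time_s: 10.5
tool_pos: [0.6227, -0.0731, 0.1915]
tcp_rot: [-31.4, 90.0, 152.2]
contact_force: [0.3, 0.2, -1.9]
opening: 0.124
```

>>> {"op": "send_rows", "data": {
  "commands": [
    {"hand":0.0,"xyz":[0,-0.003,-0.0003],"delta_rot":[0,0,0]},
    {"hand":0.0,"xyz":[0,-0.003,0],"delta_rot":[0,0,0]},
    {"hand":0.0,"xyz":[0,-0.003,0],"delta_rot":[0,0,0]},
    {"hand":0.0,"xyz":[0,-0.003,0],"delta_rot":[0,0,0]},
    {"hand":0.0,"xyz":[0,-0.003,0],"delta_rot":[0,0,0]}
  ]
}}

```text
time_s: 11.0
tool_pos: [0.6222, -0.0582, 0.1916]
tcp_rot: [-60.6, 90.0, 123.0]
contact_force: [-0.1, -0.8, -2.4]
opening: 0.126
```

```bash
python3 st.py
```

```text
t 11.0 tcp [ 0.6222 -0.0582  0.1916] F [-0.1 -0.8 -2.4] M [-0.09  0.08  0.02] open 0.126 q [-11.7  25.6  87.    0.   67.4  74.7]
tool-frame shift now [0.0006 0.1148 0.0009]  in target frame [0.0006 0.1148 0.0009]  rotvec(tool) [0.03 0.01 0.01]
tcp in rail mm [ -46.6 -130.2  191.6] F rail [-0.1 -0.8 -2.4]
```

>>> {"op": "send_rows", "data": {
  "commands": [
    {"hand":0.0,"xyz":[0,-0.003,0],"delta_rot":[0,0,0]},
    {"hand":0.0,"xyz":[0,-0.003,0],"delta_rot":[0,0,0]},
    {"hand":0.0,"xyz":[0,-0.003,0],"delta_rot":[0,0,0]},
    {"hand":0.0,"xyz":[0,-0.003,0],"delta_rot":[0,0,0]},
    {"hand":0.0,"xyz":[0,-0.003,0],"delta_rot":[0,0,0]}
  ]
}}

```text
time_s: 11.5
tool_pos: [0.6213, -0.0432, 0.1916]
tcp_rot: [-104.6, 90.0, 79.0]
contact_force: [-0.2, 0.1, -2.4]
opening: 0.13
```

>>> {"op": "send_rows", "data": {
  "commands": [
    {"hand":0.0,"xyz":[0,-0.003,0],"delta_rot":[0,0,0]},
    {"hand":0.0,"xyz":[0,-0.003,0],"delta_rot":[0,0,0]},
    {"hand":0.0,"xyz":[0,-0.003,0],"delta_rot":[0,0,0]},
    {"hand":0.0,"xyz":[0,-0.003,0],"delta_rot":[0,0,0]},
    {"hand":0.0,"xyz":[0,-0.003,0],"delta_rot":[0,0,0]}
  ]
}}

```text
time_s: 12.0
tool_pos: [0.6205, -0.0282, 0.1917]
tcp_rot: [-154.3, 90.0, 29.4]
contact_force: [0.3, 0.6, -1.3]
opening: 0.125
```

```bash
python3 st.py;  python3 -c "
from h import *
from workcell import bot
for n in('side','top'):
    c=bot.camera(n)['color'][:,:,::-1].copy(); cv2.imwrite('pics/%s6.png'%n,c)
crop('pics/side6.png',195,295,130,205,'pics/s6.png',8)
crop('pics/top6.png',220,330,130,200,'pics/t6.png',7)
"
```

```text
t 12.0 tcp [ 0.6205 -0.0282  0.1917] F [ 0.3  0.6 -1.3] M [ 0.07  0.01 -0.  ] open 0.125 q [-9.  25.3 87.5  0.  67.2 77.4]
tool-frame shift now [0.0007 0.1448 0.0011]  in target frame [0.0007 0.1448 0.001 ]  rotvec(tool) [ 0.03 -0.01  0.01]
tcp in rail mm [ -46.5 -100.2  191.7] F rail [ 0.3  0.6 -1.3]
```

View pics/s6.png

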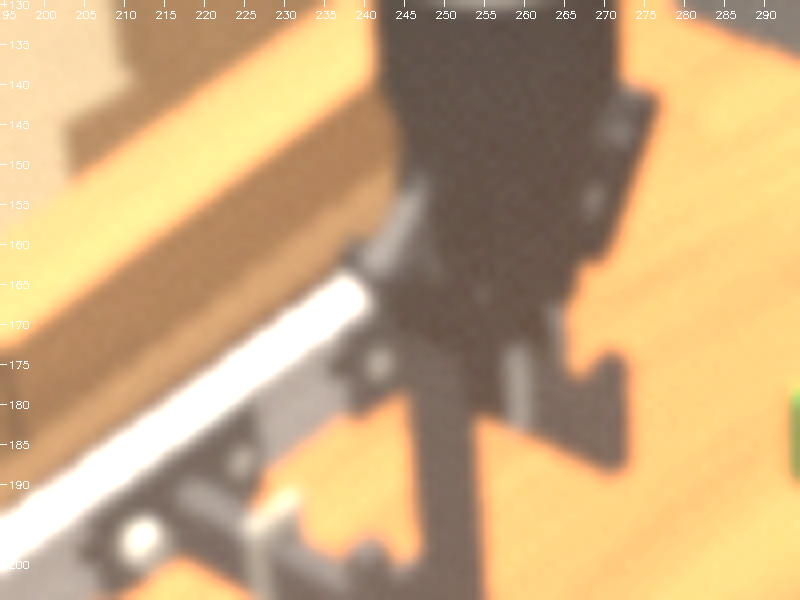

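View pics/t6.png

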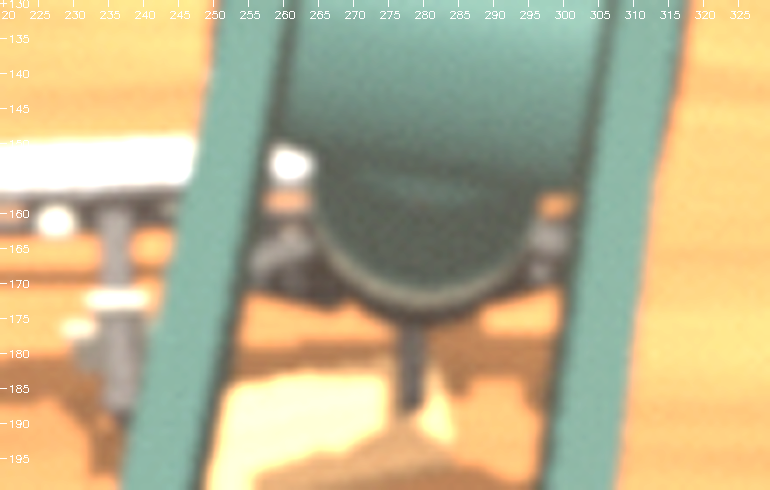

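>>> {"op": "send_rows", "data": {
  "commands": [
    {"hand":0.0,"xyz":[0,-0.003,0],"delta_rot":[0,0,0]},
    {"hand":0.0,"xyz":[0,-0.003,0],"delta_rot":[0,0,0]},
    {"hand":0.0,"xyz":[0,-0.003,0],"delta_rot":[0,0,0]},
    {"hand":0.0,"xyz":[0,-0.003,0],"delta_rot":[0,0,0]},
    {"hand":0.0,"xyz":[0,-0.003,0],"delta_rot":[0,0,0]}
  ]
}}

```text
time_s: 12.6
tool_pos: [0.6194, -0.0133, 0.1916]
tcp_rot: [-71.2, 90.0, 112.4]
contact_force: [-0.4, 0.4, -1.0]
opening: 0.127
```

>>> {"op": "send_rows", "data": {
  "commands": [
    {"hand":0.0,"xyz":[0,-0.002,0],"delta_rot":[0,0,0]},
    {"hand":0.0,"xyz":[0,-0.002,0],"delta_rot":[0,0,0]},
    {"hand":0.0,"xyz":[0,-0.002,0],"delta_rot":[0,0,0]},
    {"hand":0.0,"xyz":[0,-0.002,0],"delta_rot":[0,0,0]},
    {"hand":0.0,"xyz":[0,-0.002,0],"delta_rot":[0,0,0]}
  ]
}}

```text
time_s: 13.1
tool_pos: [0.6188, -0.0034, 0.1916]
tcp_rot: [-76.3, 90.0, 107.3]
contact_force: [0.2, 0.0, -1.2]
opening: 0.127
```

```bash
python3 st.py;  python3 -c "
from h import *
from workcell import bot
for n in('side','top'):
    c=bot.camera(n)['color'][:,:,::-1].copy(); cv2.imwrite('pics/%s7.png'%n,c)
crop('pics/side7.png',195,275,150,210,'pics/s7.png',10)
"
```

```text
t 13.1 tcp [ 0.6188 -0.0034  0.1916] F [ 0.2  0.  -1.2] M [0.03 0.03 0.03] open 0.127 q [-6.7 25.1 87.8  0.  67.  79.7]
tool-frame shift now [0.0006 0.1696 0.001 ]  in target frame [0.0006 0.1696 0.0009]  rotvec(tool) [0.02 0.   0.01]
tcp in rail mm [-46.6 -75.4 191.6] F rail [ 0.2  0.  -1.2]
```

View pics/s7.png

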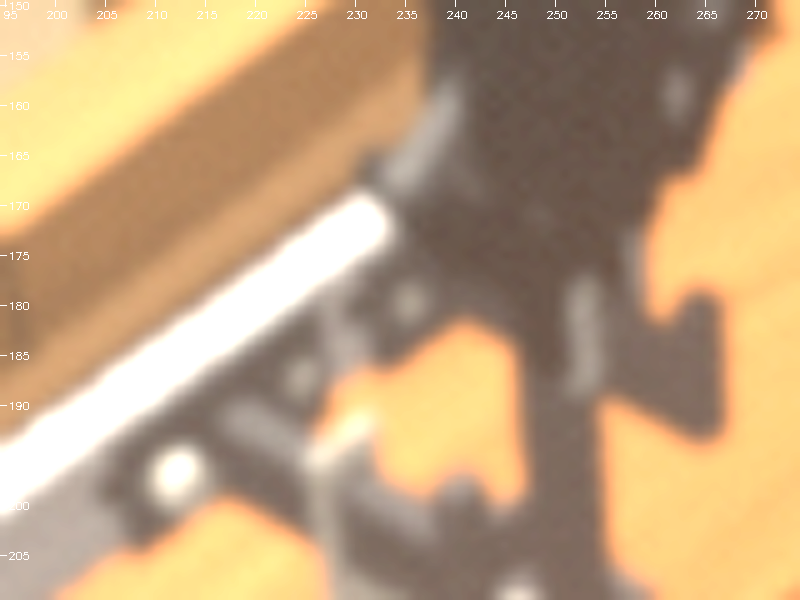

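>>> {"op": "send_rows", "data": {
  "commands": [
    {"hand":0.0,"xyz":[0,-0.002,0],"delta_rot":[0,0,0]},
    {"hand":0.0,"xyz":[0,-0.002,0],"delta_rot":[0,0,0]},
    {"hand":0.0,"xyz":[0,-0.001,0],"delta_rot":[0,0,0]},
    {"hand":0.0,"xyz":[0,-0.001,0],"delta_rot":[0,0,0]},
    {"hand":0.0,"xyz":[0,-0.001,0],"delta_rot":[0,0,0]}
  ]
}}

```text
time_s: 13.7
tool_pos: [0.6184, 0.0035, 0.1916]
tcp_rot: [-100.0, 90.0, 83.6]
contact_force: [-1.0, 0.5, -1.0]
opening: 0.13
```

>>> {"op": "send_rows", "data": {
  "commands": [
    {"hand":0.0,"xyz":[0,-0.0005,0],"delta_rot":[0,0,0]},
    {"hand":0.0,"xyz":[0,-0.0005,0],"delta_rot":[0,0,0]},
    {"hand":0.0,"xyz":[0,-0.0005,0],"delta_rot":[0,0,0]},
    {"hand":0.0,"xyz":[0,-0.0005,0],"delta_rot":[0,0,0]},
    {"hand":0.0,"xyz":[0,0,0],"delta_rot":[0,0,0]}
  ]
}}

```text
time_s: 14.2
tool_pos: [0.6182, 0.0055, 0.1916]
tcp_rot: [-81.8, 90.0, 101.8]
contact_force: [-0.0, 0.3, -0.5]
opening: 0.127
```

```bash
python3 st.py
```

```text
t 14.2 tcp [0.6182 0.0055 0.1916] F [-0.   0.3 -0.5] M [ 0.01  0.03 -0.01] open 0.127 q [-5.9 25.1 87.9  0.  67.  80.5]
tool-frame shift now [0.0006 0.1786 0.001 ]  in target frame [0.0006 0.1786 0.0009]  rotvec(tool) [0.03 0.   0.01]
tcp in rail mm [-46.6 -66.4 191.6] F rail [ 0.   0.3 -0.5]
```

>>> {"op": "send_rows", "data": {
  "commands": [
    {"hand":0.0,"xyz":[0,-0.0005,0],"delta_rot":[0,0,0]},
    {"hand":0.0,"xyz":[0,-0.0005,0],"delta_rot":[0,0,0]},
    {"hand":0.0,"xyz":[0,-0.0005,0],"delta_rot":[0,0,0]},
    {"hand":0.0,"xyz":[0,0,0],"delta_rot":[0,0,0]},
    {"hand":0.0,"xyz":[0,0,0],"delta_rot":[0,0,0]}
  ]
}}

```text
time_s: 14.7
tool_pos: [0.6181, 0.0069, 0.1916]
tcp_rot: [-93.8, 90.0, 89.8]
contact_force: [0.7, 0.4, -1.3]
opening: 0.131
```

>>> {"op": "send_rows", "data": {
  "commands": [
    {"hand":0.0,"xyz":[0,-0.0005,0],"delta_rot":[0,0,0]},
    {"hand":0.0,"xyz":[0,-0.0005,0],"delta_rot":[0,0,0]},
    {"hand":0.0,"xyz":[0,0,0],"delta_rot":[0,0,0]},
    {"hand":0.0,"xyz":[0,0,0],"delta_rot":[0,0,0]},
    {"hand":0.0,"xyz":[0,0,0],"delta_rot":[0,0,0]}
  ]
}}

```text
time_s: 15.2
tool_pos: [0.6181, 0.0079, 0.1916]
tcp_rot: [-81.7, 90.0, 101.9]
contact_force: [0.0, 0.1, -1.6]
opening: 0.126
```

Arm is now at about −64. I'll continue in 0.5–1 mm steps, watching Fy.

>>> {"op": "send_rows", "data": {
  "commands": [
    {"hand":0.0,"xyz":[0,-0.0005,0],"delta_rot":[0,0,0]},
    {"hand":0.0,"xyz":[0,0,0],"delta_rot":[0,0,0]},
    {"hand":0.0,"xyz":[0,-0.0005,0],"delta_rot":[0,0,0]},
    {"hand":0.0,"xyz":[0,0,0],"delta_rot":[0,0,0]},
    {"hand":0.0,"xyz":[0,0,0],"delta_rot":[0,0,0]}
  ]
}}

```text
time_s: 15.7
tool_pos: [0.618, 0.009, 0.1916]
tcp_rot: [-112.1, 90.0, 71.5]
contact_force: [-0.9, -0.1, -0.7]
opening: 0.125
```

```bash
python3 st.py;  python3 -c "
from h import *
from workcell import bot
for n in('side',):
    c=bot.camera(n)['color'][:,:,::-1].copy(); cv2.imwrite('pics/%s8.png'%n,c)
crop('pics/side8.png',200,260,160,205,'pics/s8.png',13)
"
```

```text
t 15.7 tcp [0.618  0.009  0.1916] F [-0.9 -0.1 -0.7] M [-0.02  0.05  0.04] open 0.125 q [-5.6 25.1 87.9  0.  67.  80.8]
tool-frame shift now [0.0006 0.1821 0.001 ]  in target frame [0.0006 0.1821 0.0009]  rotvec(tool) [ 0.03 -0.    0.01]
tcp in rail mm [-46.6 -62.9 191.6] F rail [-0.9 -0.  -0.7]
```

View pics/s8.png

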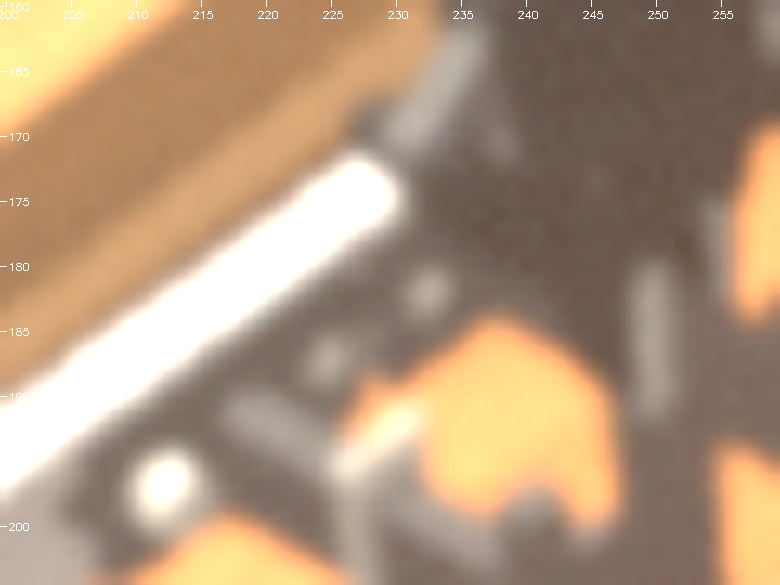

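>>> {"op": "send_rows", "data": {
  "commands": [
    {"hand":0.0,"xyz":[0,-0.0005,0],"delta_rot":[0,0,0]},
    {"hand":0.0,"xyz":[0,0,0],"delta_rot":[0,0,0]},
    {"hand":0.0,"xyz":[0,-0.0005,0],"delta_rot":[0,0,0]},
    {"hand":0.0,"xyz":[0,0,0],"delta_rot":[0,0,0]},
    {"hand":0.0,"xyz":[0,0,0],"delta_rot":[0,0,0]}
  ]
}}

```text
time_s: 16.25
tool_pos: [0.618, 0.0099, 0.1916]
tcp_rot: [-99.8, 90.0, 83.8]
contact_force: [0.9, -0.2, -1.2]
opening: 0.128
```

>>> {"op": "send_rows", "data": {
  "commands": [
    {"hand":0.0,"xyz":[0,-0.0004,0],"delta_rot":[0,0,0]},
    {"hand":0.0,"xyz":[0,0,0],"delta_rot":[0,0,0]},
    {"hand":0.0,"xyz":[0,0,0],"delta_rot":[0,0,0]},
    {"hand":0.0,"xyz":[0,0,0],"delta_rot":[0,0,0]},
    {"hand":0.0,"xyz":[0,0,0],"delta_rot":[0,0,0]}
  ]
}}

```text
time_s: 16.75
tool_pos: [0.6179, 0.0103, 0.1916]
tcp_rot: [-63.4, 90.0, 120.2]
contact_force: [-0.1, -0.1, -2.6]
opening: 0.123
```

>>> {"op": "send_rows", "data": {
  "commands": [
    {"hand":0.0,"xyz":[0,-0.0004,0],"delta_rot":[0,0,0]},
    {"hand":0.0,"xyz":[0,0,0],"delta_rot":[0,0,0]},
    {"hand":0.0,"xyz":[0,0,0],"delta_rot":[0,0,0]},
    {"hand":0.0,"xyz":[0,0,0],"delta_rot":[0,0,0]},
    {"hand":0.0,"xyz":[0,0,0],"delta_rot":[0,0,0]}
  ]
}}

```text
time_s: 17.25
tool_pos: [0.6179, 0.0107, 0.1916]
tcp_rot: [-79.0, 90.0, 104.6]
contact_force: [0.8, 0.2, -1.9]
opening: 0.125
```

>>> {"op": "send_rows", "data": {
  "commands": [
    {"hand":0.0,"xyz":[0,-0.0005,0],"delta_rot":[0,0,0]},
    {"hand":0.0,"xyz":[0,0,0],"delta_rot":[0,0,0]},
    {"hand":0.0,"xyz":[0,0,0],"delta_rot":[0,0,0]},
    {"hand":0.0,"xyz":[0,0,0],"delta_rot":[0,0,0]},
    {"hand":0.0,"xyz":[0,0,0],"delta_rot":[0,0,0]}
  ]
}}

```text
time_s: 17.75
tool_pos: [0.6179, 0.0112, 0.1916]
tcp_rot: [-103.2, 90.0, 80.4]
contact_force: [0.6, 0.3, -1.2]
opening: 0.123
```

>>> {"op": "send_rows", "data": {
  "commands": [
    {"hand":0.0,"xyz":[0,-0.0005,0],"delta_rot":[0,0,0]},
    {"hand":0.0,"xyz":[0,0,0],"delta_rot":[0,0,0]},
    {"hand":0.0,"xyz":[0,0,0],"delta_rot":[0,0,0]},
    {"hand":0.0,"xyz":[0,0,0],"delta_rot":[0,0,0]},
    {"hand":0.0,"xyz":[0,0,0],"delta_rot":[0,0,0]}
  ]
}}

```text
time_s: 18.25
tool_pos: [0.6178, 0.0117, 0.1916]
tcp_rot: [-100.5, 90.0, 83.1]
contact_force: [-0.4, -0.2, -1.3]
opening: 0.129
```

>>> {"op": "send_rows", "data": {
  "commands": [
    {"hand":0.0,"xyz":[0,-0.0005,0],"delta_rot":[0,0,0]},
    {"hand":0.0,"xyz":[0,0,0],"delta_rot":[0,0,0]},
    {"hand":0.0,"xyz":[0,0,0],"delta_rot":[0,0,0]},
    {"hand":0.0,"xyz":[0,0,0],"delta_rot":[0,0,0]},
    {"hand":0.0,"xyz":[0,0,0],"delta_rot":[0,0,0]}
  ]
}}

```text
time_s: 18.75
tool_pos: [0.6178, 0.0122, 0.1916]
tcp_rot: [-89.6, 90.0, 94.0]
contact_force: [-0.7, 0.2, -1.4]
opening: 0.124
```

>>> {"op": "send_rows", "data": {
  "commands": [
    {"hand":0.0,"xyz":[0,-0.0005,0],"delta_rot":[0,0,0]},
    {"hand":0.0,"xyz":[0,0,0],"delta_rot":[0,0,0]},
    {"hand":0.0,"xyz":[0,0,0],"delta_rot":[0,0,0]},
    {"hand":0.0,"xyz":[0,0,0],"delta_rot":[0,0,0]},
    {"hand":0.0,"xyz":[0,0,0],"delta_rot":[0,0,0]}
  ]
}}

```text
time_s: 19.25
tool_pos: [0.6178, 0.0127, 0.1916]
tcp_rot: [-96.5, 90.0, 87.1]
contact_force: [-0.1, -0.6, -2.2]
opening: 0.125
```

>>> {"op": "send_rows", "data": {
  "commands": [
    {"hand":0.0,"xyz":[0,-0.0005,0],"delta_rot":[0,0,0]},
    {"hand":0.0,"xyz":[0,0,0],"delta_rot":[0,0,0]},
    {"hand":0.0,"xyz":[0,0,0],"delta_rot":[0,0,0]},
    {"hand":0.0,"xyz":[0,0,0],"delta_rot":[0,0,0]},
    {"hand":0.0,"xyz":[0,0,0],"delta_rot":[0,0,0]}
  ]
}}

```text
time_s: 19.75
tool_pos: [0.6177, 0.0132, 0.1916]
tcp_rot: [-96.2, 90.0, 87.4]
contact_force: [0.1, -1.1, -1.6]
opening: 0.125
```

```bash
python3 st.py;  python3 -c "
from h import *
from workcell import bot
for n in('side',):
    c=bot.camera(n)['color'][:,:,::-1].copy(); cv2.imwrite('pics/%s9.png'%n,c)
crop('pics/side9.png',200,260,160,205,'pics/s9.png',13)
"
```

```text
t 19.75 tcp [0.6177 0.0132 0.1916] F [ 0.1 -1.1 -1.6] M [-0.02  0.   -0.01] open 0.125 q [-5.2 25.1 88.   0.  67.  81.2]
tool-frame shift now [0.0006 0.1863 0.001 ]  in target frame [0.0006 0.1863 0.0009]  rotvec(tool) [ 0.03 -0.    0.01]
tcp in rail mm [-46.6 -58.7 191.6] F rail [-0.  -1.1 -1.6]
```

View pics/s9.png

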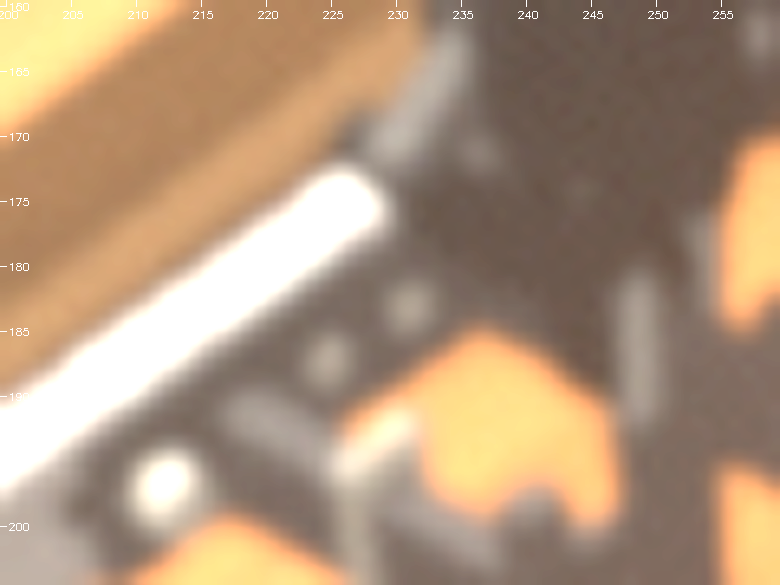

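>>> {"op": "send_rows", "data": {
  "commands": [
    {"hand":0.0,"xyz":[0,-0.0004,0],"delta_rot":[0,0,0]},
    {"hand":0.0,"xyz":[0,0,0],"delta_rot":[0,0,0]},
    {"hand":0.0,"xyz":[0,0,0],"delta_rot":[0,0,0]},
    {"hand":0.0,"xyz":[0,0,0],"delta_rot":[0,0,0]},
    {"hand":0.0,"xyz":[0,0,0],"delta_rot":[0,0,0]}
  ]
}}

```text
time_s: 20.3
tool_pos: [0.6177, 0.0136, 0.1916]
tcp_rot: [-86.3, 90.0, 97.3]
contact_force: [0.2, -0.5, -1.4]
opening: 0.124
```

```bash
python3 st.py
```

```text
t 20.3 tcp [0.6177 0.0136 0.1916] F [ 0.2 -0.5 -1.4] M [0.04 0.07 0.03] open 0.124 q [-5.1 25.1 88.   0.  67.  81.2]
tool-frame shift now [0.0006 0.1867 0.001 ]  in target frame [0.0006 0.1867 0.0009]  rotvec(tool) [0.03 0.   0.01]
tcp in rail mm [-46.6 -58.3 191.6] F rail [ 0.1 -0.6 -1.4]
```

>>> {"op": "send_rows", "data": {
  "commands": [
    {"hand":0.0,"xyz":[0,-0.0004,0],"delta_rot":[0,0,0]},
    {"hand":0.0,"xyz":[0,0,0],"delta_rot":[0,0,0]},
    {"hand":0.0,"xyz":[0,0,0],"delta_rot":[0,0,0]},
    {"hand":0.0,"xyz":[0,0,0],"delta_rot":[0,0,0]},
    {"hand":0.0,"xyz":[0,0,0],"delta_rot":[0,0,0]}
  ]
}}

```text
time_s: 20.8
tool_pos: [0.6177, 0.014, 0.1916]
tcp_rot: [-87.4, 90.0, 96.2]
contact_force: [-0.7, -0.7, -1.1]
opening: 0.128
```

>>> {"op": "send_rows", "data": {
  "commands": [
    {"hand":0.0,"xyz":[0,-0.0004,0],"delta_rot":[0,0,0]},
    {"hand":0.0,"xyz":[0,0,0],"delta_rot":[0,0,0]},
    {"hand":0.0,"xyz":[0,0,0],"delta_rot":[0,0,0]},
    {"hand":0.0,"xyz":[0,0,0],"delta_rot":[0,0,0]},
    {"hand":0.0,"xyz":[0,0,0],"delta_rot":[0,0,0]}
  ]
}}

```text
time_s: 21.3
tool_pos: [0.6176, 0.0144, 0.1916]
tcp_rot: [-68.5, 90.0, 115.1]
contact_force: [0.3, -0.0, -1.4]
opening: 0.127
```

>>> {"op": "send_rows", "data": {
  "commands": [
    {"hand":0.0,"xyz":[0,-0.0004,0],"delta_rot":[0,0,0]},
    {"hand":0.0,"xyz":[0,0,0],"delta_rot":[0,0,0]},
    {"hand":0.0,"xyz":[0,0,0],"delta_rot":[0,0,0]},
    {"hand":0.0,"xyz":[0,0,0],"delta_rot":[0,0,0]},
    {"hand":0.0,"xyz":[0,0,0],"delta_rot":[0,0,0]}
  ]
}}

```text
time_s: 21.8
tool_pos: [0.6176, 0.0147, 0.1916]
tcp_rot: [99.1, 90.0, -77.3]
contact_force: [-0.7, -1.0, -1.3]
opening: 0.127
```

>>> {"op": "send_rows", "data": {
  "commands": [
    {"hand":0.0,"xyz":[0,-0.0004,0],"delta_rot":[0,0,0]},
    {"hand":0.0,"xyz":[0,0,0],"delta_rot":[0,0,0]},
    {"hand":0.0,"xyz":[0,0,0],"delta_rot":[0,0,0]},
    {"hand":0.0,"xyz":[0,0,0],"delta_rot":[0,0,0]},
    {"hand":0.0,"xyz":[0,0,0],"delta_rot":[0,0,0]}
  ]
}}

```text
time_s: 22.3
tool_pos: [0.6176, 0.0148, 0.1917]
tcp_rot: [77.3, 90.0, -99.1]
contact_force: [-1.2, -4.1, -0.1]
opening: 0.128
```

```bash
python3 st.py;  python3 -c "
from h import *
from workcell import bot
for n in('side','top'):
    c=bot.camera(n)['color'][:,:,::-1].copy(); cv2.imwrite('pics/%s10.png'%n,c)
crop('pics/side10.png',200,260,160,205,'pics/s10.png',13)
# parked template motion check vs side9 and side7
g=[cv2.cvtColor(cv2.imread(f'pics/side{k}.png'),cv2.COLOR_BGR2GRAY).astype(np.float32) for k in (7,8,9,10)]
w=cv2.createHanningWindow((26,40),cv2.CV_32F)
for k in range(1,4): print(cv2.phaseCorrelate(g[0][195:235,205:231].copy(),g[k][195:235,205:231].copy(),w))
"
```

```text
t 22.3 tcp [0.6176 0.0148 0.1917] F [-1.2 -4.1 -0.1] M [-0.76  0.11 -0.07] open 0.128 q [-5.  25.  88.  -0.  67.  81.4]
tool-frame shift now [0.0008 0.1879 0.0009]  in target frame [0.0007 0.1879 0.0008]  rotvec(tool) [ 0.02  0.01 -0.03]
tcp in rail mm [-46.7 -57.1 191.7] F rail [-1.5 -4.  -0.1]
((0.482686395794957, -0.14462546666003107), 1.0217946021645157)
((0.5278302861935718, 0.05379018582866735), 0.9712883476857785)
((0.5033619633159567, 0.18988030851633653), 0.9967094836411653)
```

View pics/s10.png

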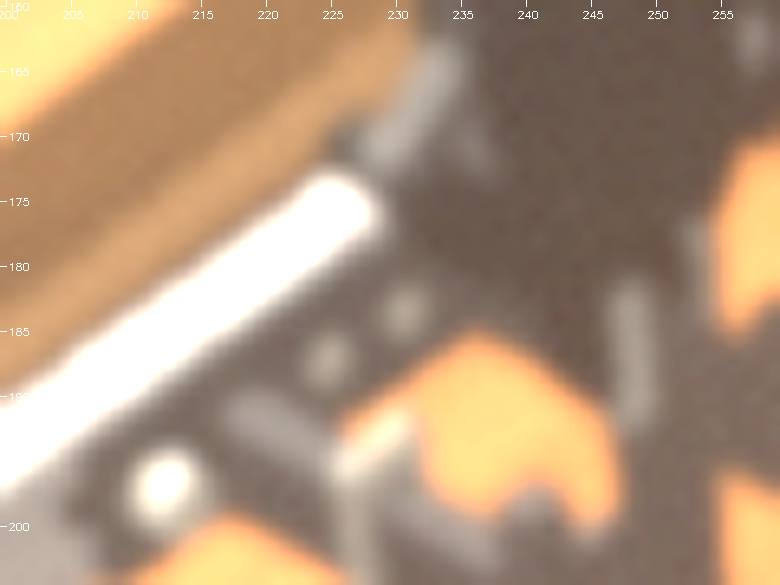

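>>> {"op": "send_rows", "data": {
  "commands": [
    {"hand":0.012,"xyz":[0,0,0],"delta_rot":[0,0,0]},
    {"hand":0.016,"xyz":[0,0,0],"delta_rot":[0,0,0]},
    {"hand":0.022,"xyz":[0,0,0],"delta_rot":[0,0,0]},
    {"hand":0.03,"xyz":[0,0,0],"delta_rot":[0,0,0]},
    {"hand":0.03,"xyz":[0,0,0],"delta_rot":[0,0,0]}
  ]
}}

```text
time_s: 22.9
tool_pos: [0.6178, 0.0156, 0.1917]
tcp_rot: [-124.4, 90.0, 59.2]
contact_force: [-0.5, -0.4, 0.1]
opening: 0.352
```

```bash
python3 st.py;  python3 -c "
from h import *
from workcell import bot
for n in('side','top'):
    c=bot.camera(n)['color'][:,:,::-1].copy(); cv2.imwrite('pics/%s11.png'%n,c)
crop('pics/side11.png',200,260,160,205,'pics/s11.png',13)
"
```

```text
t 22.9 tcp [0.6178 0.0156 0.1917] F [-0.5 -0.4  0.1] M [-0.   -0.    0.04] open 0.352 q [-5.  25.  88.   0.  67.  81.4]
tool-frame shift now [0.0006 0.1887 0.0012]  in target frame [0.0007 0.1887 0.001 ]  rotvec(tool) [ 0.04 -0.02  0.03]
tcp in rail mm [-46.5 -56.3 191.7] F rail [-0.5 -0.3  0.1]
```

View pics/s11.png

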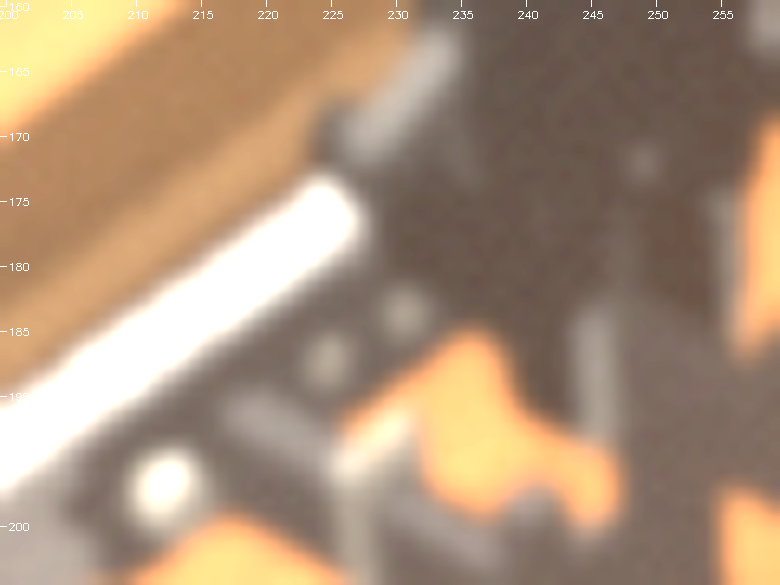

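Hook stays butted (screws at (225,187) and (230.5,183.5), no gap), parked unmoved, forces zero. Retracting straight up.

>>> {"op": "send_rows", "data": {
  "commands": [
    {"hand":0.03,"xyz":[-0.005,0,0],"delta_rot":[0,0,0]},
    {"hand":0.03,"xyz":[-0.01,0,0],"delta_rot":[0,0,0]},
    {"hand":0.03,"xyz":[-0.02,0,0],"delta_rot":[0,0,0]},
    {"hand":0.03,"xyz":[-0.03,0,0],"delta_rot":[0,0,0]},
    {"hand":0.03,"xyz":[-0.04,0,0],"delta_rot":[0,0,0]}
  ]
}}

```text
time_s: 23.5
tool_pos: [0.6166, 0.0153, 0.297]
tcp_rot: [-11.9, 89.8, 171.7]
contact_force: [0.6, -0.9, -0.6]
opening: 0.352
```

>>> {"op": "send_rows", "data": {
  "commands": [
    {"hand":0.03,"xyz":[-0.03,0,0.03],"delta_rot":[0,0,0]},
    {"hand":0.03,"xyz":[0,0,0.04],"delta_rot":[0,0,0]},
    {"hand":0.03,"xyz":[0,0,0.04],"delta_rot":[0,0,0]},
    {"hand":0.03,"xyz":[0,0,0.04],"delta_rot":[0,0,0]},
    {"hand":0.03,"xyz":[0,0,0],"delta_rot":[0,0,0]}
  ]
}}

```text
time_s: 24.0
tool_pos: [0.4626, 0.0061, 0.3272]
tcp_rot: [-8.2, 89.8, 175.4]
contact_force: [0.6, -0.6, 0.3]
opening: 0.354
```

```bash
python3 st.py;  python3 -c "
from h import *
from workcell import bot
for n in('side','top'):
    c=bot.camera(n)['color'][:,:,::-1].copy(); cv2.imwrite('pics/%s12.png'%n,c)
crop('pics/side12.png',195,285,135,210,'pics/s12.png',8.5)
crop('pics/top12.png',220,330,130,200,'pics/t12.png',7)
"
```

```text
t 24.0 tcp [0.4626 0.0061 0.3272] F [ 0.6 -0.6  0.3] M [-0.03 -0.02 -0.04] open 0.354 q [-7.8  5.1 95.8 -0.  79.2 78.6]
tool-frame shift now [ 0.1357  0.189  -0.1547]  in target frame [ 0.1362  0.1889 -0.1544]  rotvec(tool) [0.02 0.16 0.02]
tcp in rail mm [-201.9  -56.1  327.2] F rail [ 0.5 -0.6  0.3]
```

View pics/s12.png

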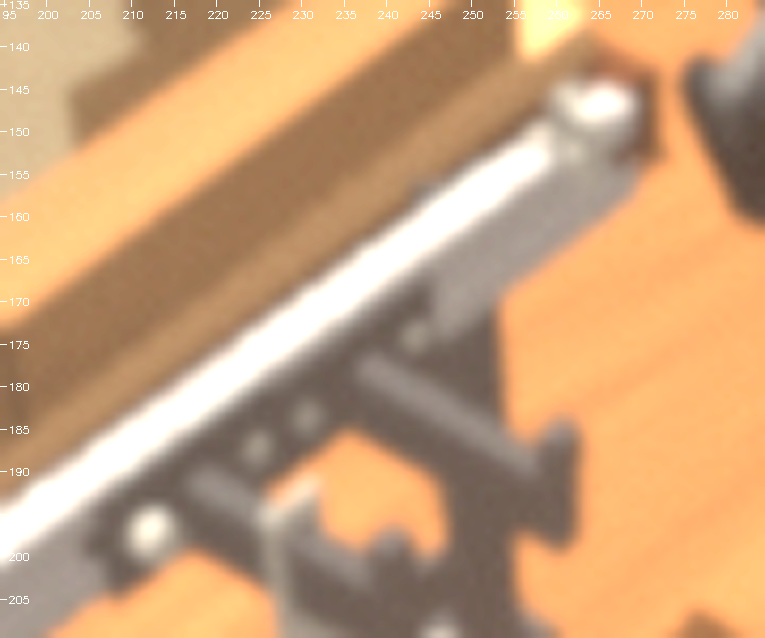

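View pics/t12.png

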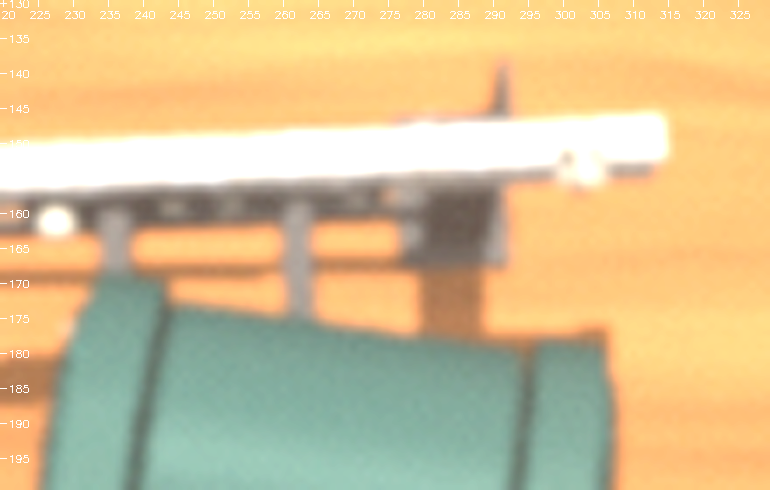

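```bash
python3 -c "
from h import *
b=cv2.cvtColor(cv2.imread('pics/top12.png'),cv2.COLOR_BGR2LAB)[:,:,2].astype(float)
for r in (163,164,165,166):
    w=lambda a,c:(lambda v:(np.clip(v.max()-8-v,0,None)*np.arange(a,c)).sum()/np.clip(v.max()-8-v,0,None).sum())(b[r,a:c])
    print(r,w(231,242),w(257,268),w(257,268)-w(231,242))
s=lambda y:proj('top',xf(RAIL,[[-.022,y,.198]]))[0]
print(s(.013)-s(-.057), s(.013)-s(-.058))
"
```

```text
163 235.65686274509804 261.8888888888889 26.232026143790875
164 235.9904761904762 261.95652173913044 25.96604554865425
165 236.05714285714285 262.02941176470586 25.972268907563006
166 236.15887850467288 262.17525773195877 26.01637922728588
[-26.07937748   1.18477438] [-26.45113692   1.20166324]
```

```bash
python3 -c "
from workcell import bot
print(bot.finish_job())"
```

```text
the job is handed in; nothing more can be done
None
```

The hook with the black shoe is hung in the rail, butted against the parked hook, and the job is handed in at about 24 s; no verdict was reported.

**What I did:** I gripped the hook by its arm and fed it into the open end. I then pushed it past the gate, which read about 2 N. For the last part I moved in 0.4–0.5 mm steps until it met the parked hook, which showed as about 4 N and the arm stopping. I let go and backed the gripper clear.

**Last checks:**
- **Gap:** the two arms are 26.05 px apart in the top view. A 70 mm spacing, meaning the plates touch, should give 26.08 px, so the gap is about zero, give or take 0.5 mm.
- **Parked hook:** its screw shows no visible shift between the last approach pictures and the one after letting go. An automatic image comparison gave a roughly constant 0.5 px offset from before contact, when nothing could have moved it, so I took it as an artefact.
- **Gate:** it looks as it did at the start, shut.
- **Forces:** the wrist force is back to noise level. Along the rail I never read more than about 4 N, below the 14 N that slips the parked hook.

One thing disagreed: the plates met about 3 mm further in than I had estimated from the pictures. I relied on the felt contact instead of that estimate.

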